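Ready the bench for reading a sensitivity plate

ROBOT

A 6-joint arm with a two-finger parallel gripper is mounted at the origin on the work surface. World frame = base frame: x ahead of the robot, y to its left, z up, the work surface at z = 0. Lengths are in m, angles in rad, forces in N, time in s.
With the tool pointing down it reaches from about 0.25 to 0.8 m from the base axis. Payload 3.9 kg.
Tool frame: the origin (TCP) lies midway between the tips of the shut fingers; the grasp point (between the pads) lies 19 mm behind it; z points along the fingers, y is the line along which they close (so a half turn about z gives the same grasp; the last joint's range is limited). The gripper opens to 85 mm and grips with 20 to 120 N. Pads are 22 mm wide; open, the fingers measure 114 mm over their backs; the gripper's body (76 mm by 85 mm) begins 54 mm behind the grasp point. The pads swing forward as they close: fully open they stand 13 mm farther back than shut.
Start: joints at [-1.254, 0.26, -0.138, 1.173, 0, 1.571], TCP at [0.164, -0.499, 0.231] pointing down, gripper open.
Joint ranges: [-2.78, 2.78], [-0.83, 1.72], [-1.28, 1.37], [-1.9, 2.12], [-1.57, 1.48], [-3.14, 3.14]. Speed limits (rad/s): [2.57, 2.57, 3.14, 3.14, 3.14, 3.14].

INTERFACE

Orientations are given as a unit quaternion [w, x, y, z].
In Python, from cell import arm, read_camera, get_calibration, workorder, silhouettes gives the robot as it stands. The module is installed in compiled form; this text tells all that it offers.
- The arm moves only by the tool carry_out, never from a script. Its argument "motion" is a list of rows, each a list of 3 entries, a list of its own where there are three numbers: the shift along the world's x, y, z in cm, then the turn, a rotation vector about the world's x, y, z in rad, then the finger opening in cm, from 0 to 8.54. In form: [[[dx, dy, dz], [wx, wy, wz], claw], ...]. A call has exactly 8 rows; each row shifts and turns the commanded pose from where the row before left it; what a row does not reach is not made up. A row lasts 1/8 s, in which the tool goes at most 62.5 mm and 10.7 degrees, less where a joint would pass 70% of its speed; a pose out of reach is approached as far as the arm can. A call is refused whole if a number of a shift passes 6.25 or a number of a turn 0.188, either way. A call with a gripper value outside its range is refused whole. The fingers move at their own pace and stop on an object; "grip_force" is the grip in N (left out, the last holds). Time passes only in rows, so rows that do not move let the fingers close, or fill a call up. It gives the time, the measured TCP pose, the force, the opening and the grip force at its end, in the units of the state.
- arm.sense(): the state, without advancing time (a new reading comes with each control period).
- read_camera(name): name is "scene" or "side" or "wrist"; returns the picture (420x560x3 uint8, red, green, blue); there is no depth.
- get_calibration(name): a dict with "mtx" (3x3 intrinsics, pixels), "origin" and "rotation" of the camera in the world; the wrist camera has in their place "T_tool_cam" (4x4, takes a point from camera to tool coordinates, whose origin is the TCP and whose axes are the flange's). Camera axes: x right, y down, z forward; pixel columns grow to the right and rows downward; lengths in m; the calibration is good to about 2 mm. A picture is of the moment at which its call begins: read the wrist's pose just before it. get_calibration takes no time and is no camera call.
- workorder.job_done(): hands the job in; it is judged then, once.
Trained networks look in the newest picture that a camera, given by its name, has taken for a name from the list of things; names that differ only in an ending like _2 or _b are one class to them, and where a whole thing is asked for, a point or a joint stands for the part that bears it (a point fixed in the world has none). Each returns a list of dicts, best first, with "score" (0 to 1); they miss things now and then, are a little off and sometimes report something else, mostly with a low value. They report only what shows in the picture. A call takes as long as a camera call. They do not tell look-alikes from the thing itself.
- silhouettes(camera, name): "pixels" (420x560 bool, what is visible of it) and "uv" ([column, row] in pixels, amid what is visible of it).
The state is a dict: "time_s": time; "joint_pos": joint angles; "joint_vel": joint speeds; "joint_torque": joint torques, N m; "eef_pos": TCP position; "tool_rot": TCP orientation; "contact_force": force on the tool from outside, world axes, zero at the start; "ft_torque": the same for the moment, N m; "finger_gap": opening from 0.0 (shut) to 1.0 (fully open); "grasp_force": force on a finger pad.
Only numpy, scipy, OpenCV 4.12 (cv2) and the standard library are available. Lean on these libraries where they do the work, as an engineer would, in place of code of your own. Each camera call takes 0.05 s, during which the arm holds its last target. There are 200 camera calls.

TASK

Get the culture bench ready for reading: stand every specimen tube that lies loose on the bench in the leaning holder, foot down and cap up, pushed fully home, one tube to a pocket. Lay the straightedge flat on the bench, centred and flush along the front edge (the edge towards the robot) of the reading stage that carries the square dish, not the one with the round dish. Leave both dishes and everything else where they are.

Things in the scene. Friction and masses are not known exactly. Their poses are not given: they have to be found in the camera images.
- stage_left: left-hand reading stage (the one at larger y): a dark steel slab screwed to the bench, 120 mm (its x) by 150 mm (its y), 16 mm high. Origin at the centre of its underside; its front edge, towards the robot, is its face at x = -60 mm.
- stage_right: right-hand reading stage, the same slab as stage_left.
- square_dish: square culture dish with pale brownish filling, 85 x 85 mm, 15 mm high, clear walls, loose on the middle of one of the two stages. Origin at the centre of its underside.
- round_dish: round culture dish, 88 mm across, 15 mm high, same filling, loose on the middle of the other stage. Origin at the centre of its underside.
- straightedge: aluminium straightedge, 200 mm (its x) by 50 mm (its y), 8 mm thick, lying flat, with an upright black grip rib along its middle: 90 mm long (x), 14 mm thick (y), top 50 mm above the underside. 0.28 kg, loose. Origin at the centre of its underside. Both long edges are alike, and it may lie either way round.
- holder: leaning tube holder, fixed: aluminium block 236 mm wide (its y), 34 mm thick; five square pockets 26 x 26 mm, 66 mm deep, at y = -92, -46, 0, 46, 92 mm. They lean 50 deg from upright, way out (0.766, 0, 0.643) in its frame, up and away from the robot. Mouth centres (28.6, y, 65) mm; a tube fully home has its foot at (-22, y, 23). Highest edge 78 mm. Origin: centre of base underside.
- wash_bottle: bystander: white bottle with orange cap, 150 mm high, standing beyond the left stage.
- reagent_jar: bystander: amber jar, 90 mm high, at the back.
- dish_stack: bystander: stack of three round dishes, 86 mm across, 43 mm high.
- beaker: bystander: glass beaker, 70 mm across, 85 mm high, at the left.
- slide_box: bystander: blue box 75 x 95 x 35 mm.
- marker_pen: bystander: white marker pen with blue cap, 12 mm thick, 120 mm long, lying at the left, near the robot; not a specimen tube.
- tube1: specimen tube, 130 mm long, 18 mm thick, round grey body with a white label band; the last 32 mm are an orange cap of square section 18 x 18 mm. It lies flat on the bench. Origin on its axis at mid-length (9 mm above the bench when lying); its x axis runs along it towards the cap end, which is 65 mm from the origin. 35 g, loose. May be absent.
- tube1_foot (a point): centre of the end face of tube1 at the end away from the cap, 65 mm from its origin.
- tube2: specimen tube, 130 mm long, 18 mm thick, round grey body with a white label band; the last 32 mm are an orange cap of square section 18 x 18 mm. It lies flat on the bench. Origin on its axis at mid-length (9 mm above the bench when lying); its x axis runs along it towards the cap end, which is 65 mm from the origin. 35 g, loose. May be absent.
- tube2_foot (a point): centre of the end face of tube2 at the end away from the cap, 65 mm from its origin.
- tube3: specimen tube, 130 mm long, 18 mm thick, round grey body with a white label band; the last 32 mm are an orange cap of square section 18 x 18 mm. It lies flat on the bench. Origin on its axis at mid-length (9 mm above the bench when lying); its x axis runs along it towards the cap end, which is 65 mm from the origin. 35 g, loose. May be absent.
- tube3_foot (a point): centre of the end face of tube3 at the end away from the cap, 65 mm from its origin.
- tube4: specimen tube, 130 mm long, 18 mm thick, round grey body with a white label band; the last 32 mm are an orange cap of square section 18 x 18 mm. It lies flat on the bench. Origin on its axis at mid-length (9 mm above the bench when lying); its x axis runs along it towards the cap end, which is 65 mm from the origin. 35 g, loose. May be absent.
- tube4_foot (a point): centre of the end face of tube4 at the end away from the cap, 65 mm from its origin.
- tube5: specimen tube, 130 mm long, 18 mm thick, round grey body with a white label band; the last 32 mm are an orange cap of square section 18 x 18 mm. It lies flat on the bench. Origin on its axis at mid-length (9 mm above the bench when lying); its x axis runs along it towards the cap end, which is 65 mm from the origin. 35 g, loose. May be absent.
- tube5_foot (a point): centre of the end face of tube5 at the end away from the cap, 65 mm from its origin.
Not all that is in view belongs to the job. Leave any green or red look-alike of the straightedge alone.

How it is judged:
At the end, for the whole second after the job is handed in: Every tube present: foot within about 15 mm of a pocket bottom, cap up, leaning with the pocket, at rest. Straightedge: flat on the bench at rest against the front edge of the stage under the square dish, mid gap under 2.5 mm, within 1.5 degrees, middle within 25 mm of the edge's middle (x of tube1_foot in the frame of holder between -0.04 and -0.004 m and y of tube1_foot in the frame of holder between -0.108 and 0.108 m and z of tube1_foot in the frame of holder between 0.01 and 0.036 m and angle between tube1's own x axis and vertical between 0.67 and 1.12 rad and linear speed of each of tube1, tube2, tube3, tube4, tube5 below 0.02 m/s and x of tube2_foot in the frame of holder between -0.04 and -0.004 m and y of tube2_foot in the frame of holder between -0.108 and 0.108 m and z of tube2_foot in the frame of holder between 0.01 and 0.036 m and angle between tube2's own x axis and vertical between 0.67 and 1.12 rad and x of tube3_foot in the frame of holder between -0.04 and -0.004 m and y of tube3_foot in the frame of holder between -0.108 and 0.108 m and z of tube3_foot in the frame of holder between 0.01 and 0.036 m and angle between tube3's own x axis and vertical between 0.67 and 1.12 rad and x of tube4_foot in the frame of holder between -0.04 and -0.004 m and y of tube4_foot in the frame of holder between -0.108 and 0.108 m and z of tube4_foot in the frame of holder between 0.01 and 0.036 m and angle between tube4's own x axis and vertical between 0.67 and 1.12 rad and x of tube5_foot in the frame of holder between -0.04 and -0.004 m and y of tube5_foot in the frame of holder between -0.108 and 0.108 m and z of tube5_foot in the frame of holder between 0.01 and 0.036 m and angle between tube5's own x axis and vertical between 0.67 and 1.12 rad and ((horizontal distance between square_dish and stage_left below 0.05 m and x of straightedge in the frame of stage_left between -0.088 and -0.0825 m and y of straightedge in the frame of stage_left between -0.025 and 0.025 m and angle between the x axis of straightedge and the y axis of stage_left, either way round below 0.026 rad) or (horizontal distance between square_dish and stage_right below 0.05 m and x of straightedge in the frame of stage_right between -0.088 and -0.0825 m and y of straightedge in the frame of stage_right between -0.025 and 0.025 m and angle between the x axis of straightedge and the y axis of stage_right, either way round below 0.026 rad)) and height (world z) of straightedge below 0.003 m and angle between straightedge's own z axis and vertical below 0.04 rad and linear speed of straightedge below 0.01 m/s); the robot touches nothing.
It fails at once if a culture dish was moved more than 20 mm (distance of any of square_dish, round_dish from where it was at the start of the episode above 0.02 m).
It fails at once if a bystander was moved more than 40 mm (distance of any of wash_bottle, reagent_jar, dish_stack, beaker, slide_box, marker_pen from where it was at the start of the episode above 0.04 m).
Of tube1, tube2, tube3, tube4, tube5 only 3 to 5 are there at a start; the rules pass over those that are not, and their reading is None.
At some moment in a run one of straightedge may be knocked a few centimetres aside while the robot is not near it.
It also fails if it takes over 210 s, if anything falls off the work surface, if the arm or the gripper's body presses on something with over 40 N, if the wrist force passes 120 N, or if a joint passes its speed limit or range.

## Working session

There is one attempt and no reset: what is moved stays moved. The work goes in short steps, Python scripts to look and compute and a tool call to move; the robot and the scene stay as the last step left them, time stands still between calls to the robot, and variables do not carry over. Pictures are saved under pics/ and viewed, at most 14 in all, crops included, and the job is handed in when it is done.

Besides the shell and the picture viewer there is one more tool, called as name(argument=value, ...), one argument or row to a line, values as JSON. carry_out: Moves the arm, as the interface text tells. Its arguments: {"type":"object","properties":{"motion":{"type":"array","items":{"type":"array"}},"grip_force":{"type":"number"}},"required":["motion"]}

```bash
mkdir -p pics; python3 - <<'E'
from cell import arm, read_camera, get_calibration
import cv2,numpy as np
for n in ["scene","side"]:
    cv2.imwrite(f"pics/{n}0.png",read_camera(n)[:,:,::-1]); 
for n in ["scene","side","wrist"]:
    c=get_calibration(n); print(n,{k:np.round(v,4).tolist() for k,v in c.items()})
s=arm.sense(); print({k:np.round(v,3).tolist() for k,v in s.items()})
E
```

```text
scene {'mtx': [[410.6056, 0.0, 275.337], [0.0, 410.6056, 210.0278], [0.0, 0.0, 1.0]], 'origin': [1.1215, 0.7968, 0.9364], 'rotation': [-0.1412, 0.3339, 0.8544, -0.3723]}
side {'mtx': [[440.0958, 0.0, 277.114], [0.0, 440.0958, 212.3134], [0.0, 0.0, 1.0]], 'origin': [-0.2036, 0.7701, 1.0098], 'rotation': [0.1488, -0.3586, 0.8488, -0.3588]}
wrist {'mtx': [[345.5127, 0.0, 281.678], [0.0, 345.5127, 207.3197], [0.0, 0.0, 1.0]], 'T_tool_cam': [[-0.0001, -0.9459, -0.3245, 0.0831], [1.0, -0.0002, 0.0002, 0.0005], [-0.0002, -0.3245, 0.9459, -0.1432], [0.0, 0.0, 0.0, 1.0]]}
{'time_s': 0.1, 'joint_pos': [-1.254, 0.261, -0.139, 1.173, 0.0, 1.571], 'joint_vel': [0.001, -0.001, 0.002, 0.001, -0.003, -0.002], 'joint_torque': [0.001, -40.651, 25.453, 0.01, 0.0, -0.0], 'eef_pos': [0.163, -0.498, 0.231], 'tool_rot': [-0.001, 0.987, 0.158, -0.0], 'contact_force': [-0.129, 0.302, -0.98], 'ft_torque': [0.019, -0.004, -0.046], 'grasp_force': 0.0, 'finger_gap': 1.003}
```

View pics/scene0.png

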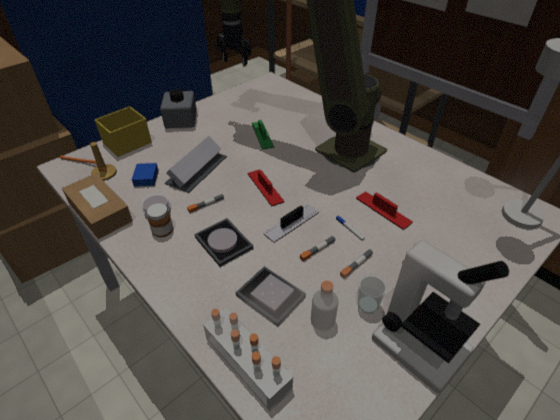

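View pics/side0.png

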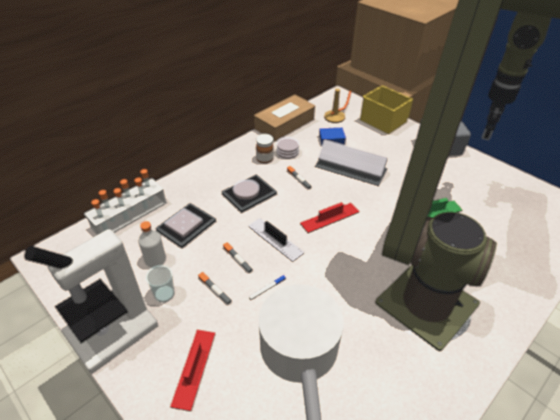

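```bash
cat > h.py <<'E'
from cell import arm, read_camera, get_calibration, silhouettes
import cv2,numpy as np
from scipy.spatial.transform import Rotation as R
Q=lambda q:R.from_quat(np.roll(q,-1))
def cam(n):
    c=get_calibration(n); K=np.array(c["mtx"])
    if n=="wrist":
        s=arm.sense(); T=np.array(c["T_tool_cam"]); r=Q(s["tool_rot"]).as_matrix()
        return K,r@T[:3,:3],r@T[:3,3]+s["eef_pos"]
    return K,Q(c["rotation"]).as_matrix(),np.array(c["origin"])
def toplane(C,uv,z):
    K,r,o=C; uv=np.atleast_2d(uv).astype(float)
    d=(r@np.linalg.inv(K)@np.c_[uv,np.ones(len(uv))].T).T
    return (o+d*((z-o[2])/d[:,2])[:,None])
def proj(C,P):
    K,r,o=C; p=(np.atleast_2d(P)-o)@r; p=p@K.T; return p[:,:2]/p[:,2:]
def triang(Cs,uvs):
    A=np.zeros((3,3));b=np.zeros(3)
    for (K,r,o),uv in zip(Cs,uvs):
        d=r@np.linalg.inv(K)@np.r_[uv,1]; d/=np.linalg.norm(d); M=np.eye(3)-np.outer(d,d); A+=M;b+=M@o
    return np.linalg.solve(A,b)
E
python3 - <<'E'
from h import *
np.set_printoptions(precision=4,suppress=True)
out={}
for n in ["scene","side"]:
    read_camera(n); C=cam(n)
    for t,z in [("tube1",.009),("straightedge",.008),("holder",.05),("stage_left",.016),("square_dish",.03),("round_dish",.03),("marker_pen",.006)]:
        for k in silhouettes(n,t):
            if k["score"]<.3: continue
            m=k["pixels"]; vu=np.argwhere(m)[:,::-1]; P=toplane(C,vu,z)[:,:2]
            c,wh,a=cv2.minAreaRect((P*1000).astype(np.float32))
            print(n,t,round(k["score"],2),np.round(k["uv"]),m.sum(),"mean",P.mean(0),"rect",np.round(c),np.round(wh),round(a,1))
            out[f"{n}|{t}|{k['uv'][0]:.0f}_{k['uv'][1]:.0f}"]=m
np.savez_compressed("m.npz",**out)
E
```

```text
scene tube1 0.78 [356. 264.] 265 mean [0.4421 0.388 ] rect [436. 389.] [ 24. 138.] 88.9
scene tube1 0.75 [203. 201.] 212 mean [ 0.6129 -0.1265] rect [ 605. -128.] [ 35. 132.] 83.6
scene tube1 0.66 [224. 240.] 550 mean [0.6679 0.0504] rect [668.  49.] [96. 88.] 47.1
scene straightedge 0.89 [267. 188.] 536 mean [ 0.4016 -0.05  ] rect [400. -51.] [203.  55.] 74.6
scene straightedge 0.79 [261. 133.] 319 mean [ 0.1879 -0.3109] rect [ 184. -316.] [208.  52.] 62.0
scene straightedge 0.7 [386. 208.] 924 mean [0.188  0.3026] rect [183. 302.] [209.  84.] 86.3
scene straightedge 0.67 [290. 219.] 901 mean [0.4578 0.1371] rect [457. 134.] [205.  72.] 0.8
scene holder 0.64 [201. 168.] 1745 mean [ 0.5349 -0.2744] rect [ 517. -281.] [311. 143.] 19.7
scene stage_left 0.58 [261. 304.] 1316 mean [0.7062 0.3078] rect [697. 302.] [128. 159.] 7.7
scene square_dish 0.64 [271. 292.] 938 mean [0.6956 0.3104] rect [695. 310.] [90. 89.] 9.1
scene round_dish 0.59 [223. 243.] 573 mean [0.6783 0.0676] rect [678.  66.] [96. 84.] 51.5
scene round_dish 0.44 [352. 223.] 200 mean [0.3578 0.2914] rect [359. 292.] [123.
[... 321 characters left out ...]
 0.3963 -0.0617] rect [401. -62.] [206.  74.] 74.2
side straightedge 0.77 [193. 371.] 1709 mean [0.2822 0.5682] rect [286. 563.] [ 52. 202.] 35.4
side straightedge 0.58 [443. 208.] 392 mean [ 0.1637 -0.3665] rect [ 171. -361.] [123.  72.] 59.8
side holder 0.87 [351. 164.] 2016 mean [ 0.4937 -0.288 ] rect [ 501. -290.] [256. 176.] 20.4
side stage_left 0.71 [193. 235.] 733 mean [0.6664 0.3036] rect [682. 299.] [128. 156.] 7.8
side round_dish 0.67 [247. 188.] 394 mean [0.666  0.0621] rect [665.  63.] [81. 98.] 49.7
side marker_pen 0.6 [269. 289.] 206 mean [0.3342 0.271 ] rect [334. 275.] [124.  19.] 84.5
side marker_pen 0.39 [252. 199.] 848 mean [0.6531 0.0534] rect [666.  47.] [165. 139.] 83.0
```

carry_out(
  motion=[
    [[5.1,1.9,0.9],[0,0,0],8.5],
    [[5.1,1.9,0.9],[0,0,0],8.5],
    [[5.1,1.9,0.9],[0,0,0],8.5],
    [[5.1,1.9,0.9],[0,0,0],8.5],
    [[5.1,1.9,0.9],[0,0,0],8.5],
    [[5.1,1.9,0.9],[0,0,0],8.5],
    [[5.1,1.9,0.9],[0,0,0],8.5],
    [[5.1,1.9,0.9],[0,0,0],8.5],
  ],
)

```text
time_s: 1.9
eef_pos: [0.5732, -0.3461, 0.3036]
tool_rot: [0.0, 0.987, 0.158, 0.0]
contact_force: [0.8, -1.3, -0.5]
finger_gap: 0.993
grasp_force: 0.0
```

```bash
python3 - <<'E'
from h import *
np.set_printoptions(precision=4,suppress=True)
s=arm.sense(); print(s["eef_pos"],s["joint_pos"],s["joint_vel"],s["tool_rot"])
C=cam("wrist");im=read_camera("wrist"); cv2.imwrite("pics/w1.png",im[:,:,::-1])
np.savez("w1.npz",K=C[0],r=C[1],o=C[2])
for k in silhouettes("wrist","holder"): print(k["score"],k["uv"],k["pixels"].sum())
E
```

```text
[ 0.5732 -0.3461  0.3036] [-0.5431  0.5167  0.4469  1.5006 -0.0002  2.2816] [ 0.5308  0.5425  1.0958  0.5424 -0.0023  0.532 ] [0.0002 0.9875 0.1578 0.0001]
0.97 [246.3, 182.8] 16019
```

View pics/w1.png

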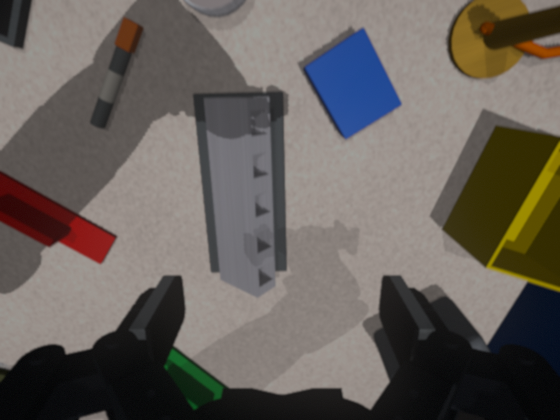

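```bash
python3 - <<'E'
from h import *
s=arm.sense(); print(s["eef_pos"],s["joint_vel"])
C=cam("wrist");im=read_camera("wrist")
s=arm.sense(); print(s["eef_pos"],s["joint_vel"])
C=cam("wrist");im=read_camera("wrist");np.savez("w2.npz",K=C[0],r=C[1],o=C[2])
cv2.imwrite("w2full.png",im[:,:,::-1])
cv2.imwrite("pics/w2.png",cv2.resize(im[70:310,170:330,::-1],None,fx=2.5,fy=2.5,interpolation=cv2.INTER_CUBIC))
E
```

```text
[ 0.5767413  -0.34448129  0.30256104] [-0.05748348 -0.04008034 -0.0828229   0.0046525  -0.05482983 -0.03080442]
[ 0.57406915 -0.34558762  0.30245015] [-0.04375763 -0.03388882 -0.0547924   0.00615011 -0.02059061 -0.00753928]
```

View pics/w2.png

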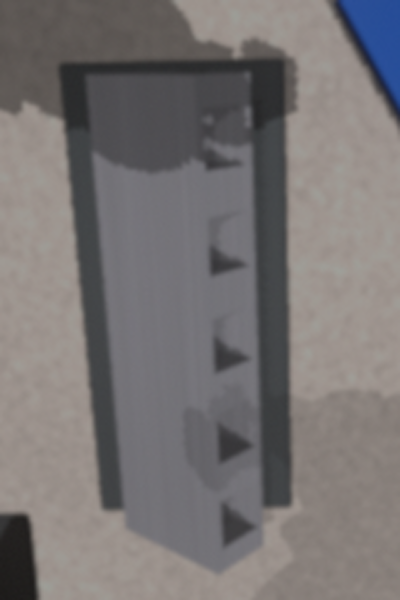

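```bash
cat > fit.py <<'E'
from h import *
from scipy.optimize import least_squares
np.set_printoptions(precision=4,suppress=True)
d=np.load("w2.npz");C=(d["K"],d["r"],d["o"])
a,b=(.02024,.07496),(.03696,.05504)
P=[];U=[]
def add(x,y,z,u,v): P.append((x,y,z));U.append((u/2.5+170,v/2.5+70))
for y,BL,BR in [(.092,(206,170),(241,160)),(.046,(211,275),(246,262)),(0,(216,372),(250,356)),(-.046,(220,462),(252,444)),(-.092,(224,545),(257,524))]:
    add(a[0],y-.013,a[1],*BL);add(b[0],y-.013,b[1],*BR)
add(a[0],.013,a[1],214,318);add(a[0],.059,a[1],210,218)
add(.0177,-.118,.078,218,573);add(.0395,-.118,.052,263,547);add(.0395,.118,.052,250,72)
P=np.array(P);U=np.array(U)
def W(p): c,s=np.cos(p[2]),np.sin(p[2]); return np.c_[p[0]+c*P[:,0]-s*P[:,1],p[1]+s*P[:,0]+c*P[:,1],P[:,2]+p[3]]
for free in (1,0):
    f=lambda p:(proj(C,W([*p[:3],p[3]*free]))-U).ravel()
    r=least_squares(f,[.5,-.29,-1.22,0],loss="soft_l1"); print(r.x,np.degrees(r.x[2]));print(np.abs(r.fun).reshape(-1,2).max(1))
E
python3 fit.py
```

```text
[ 0.5152 -0.3129 -1.2315 -0.0007] -70.5603269561413
[0.2527 2.1409 0.3171 1.3759 0.5269 0.9223 0.4663 1.1893 0.5219 0.1848
 0.7218 0.9921 0.2782 1.5626 0.2821]
[ 0.5154 -0.3129 -1.2316  0.    ] -70.563494629719
[0.266  2.1582 0.3285 1.3925 0.5369 0.9381 0.4753 1.2042 0.5691 0.297
 0.7326 1.0046 0.1208 1.431  0.4759]
```

```bash
cat > tube.py <<'E'
from h import *
np.set_printoptions(precision=4,suppress=True)
def axis(C,m,im,z=.009):
    vu=np.argwhere(m)[:,::-1]; P=toplane(C,vu,z)[:,:2]; c,wh,a=cv2.minAreaRect((P*1000).astype(np.float32))
    x0=P.mean(0); d=np.linalg.svd(P-x0,full_matrices=False)[2][0]
    hsv=cv2.cvtColor(im,cv2.COLOR_RGB2HSV)[m]; o=(hsv[:,0]<18)&(hsv[:,1]>130)
    if o.sum() and (P[o].mean(0)-x0)@d<0: d=-d
    t=(P-x0)@d; lo,hi=np.percentile(t,[1,99])
    return dict(n=m.sum(),mean=x0,mid=x0+d*(lo+hi)/2,L=hi-lo,W=min(wh),caz=np.degrees(np.arctan2(d[1],d[0])),orange=o.sum())
def look(n="wrist",thr=.3):
    C=cam(n); im=read_camera(n)
    for k in silhouettes(n,"tube1"):
        if k["score"]>thr: print(n,round(k["score"],2),np.round(k["uv"]),axis(C,k["pixels"],im))
    return C,im
E
python3 - <<'E'
from tube import *
for n in ["wrist","scene","side"]: look(n)
E
```

```text
wrist 0.68 [117.  69.] {'n': np.int64(2070), 'mean': array([ 0.6088, -0.1292]), 'mid': array([ 0.6031, -0.1282]), 'L': np.float64(0.12900309859474585), 'W': 24.203645706176758, 'caz': np.float64(-9.831748288588411), 'orange': np.int64(612)}
scene 0.78 [316. 253.] {'n': np.int64(201), 'mean': array([0.4842, 0.2694]), 'mid': array([0.4763, 0.2701]), 'L': np.float64(0.12491244988168515), 'W': 24.73166275024414, 'caz': np.float64(-5.197892238240206), 'orange': np.int64(67)}
scene 0.74 [206. 201.] {'n': np.int64(238), 'mean': array([ 0.6093, -0.1252]), 'mid': array([ 0.6058, -0.1246]), 'L': np.float64(0.12771302994148814), 'W': 36.77004623413086, 'caz': np.float64(-9.348864285502815), 'orange': np.int64(59)}
scene 0.71 [357. 265.] {'n': np.int64(258), 'mean': array([0.4435, 0.3876]), 'mid': array([0.4369, 0.3875]), 'L': np.float64(0.13492180367030893), 'W': 23.72304344177246, 'caz': np.float64(0.80787699352761), 'orange': np.int64(54)}
scene 0.56 [350. 225.] {'n': np.int64(150), 'mean': array([0.3398, 0.2788]), 'mid': array([0.3401, 0.2808]), 'L': np.float64(0.12282462193732757), 'W': 20.050487518310547, 'caz': np.float64(82.93417257001204), 'orange': np.int64(0)}
side 0.87 [215. 286.] {'n': np.int64(321), 'mean': array([0.4312, 0.3837]), 'mid': array([0.4334, 0.3837]), 'L': np.float64(0.1328177156622946), 'W': 22.667673110961914, 'caz': np.float64(-0.14097470099305515), 'orange': np.int64(52)}
side 0.69 [298. 177.] {'n': np.int64(138), 'mean': array([ 0.6039, -0.1308]), 'mid': array([ 0.6029, -0.1306]), 'L': np.float64(0.1300729868280253), 'W': 23.04759979248047, 'caz': np.float64(-9.937320882135786), 'orange': np.int64(27)}
side 0.66 [239. 258.] {'n': np.int64(270), 'mean': array([0.4715, 0.2672]), 'mid': array([0.4732, 0.267 ]), 'L': np.float64(0.14004129648169822), 'W': 24.303733825683594, 'caz': np.float64(-5.378820902207434), 'orange': np.int64(44)}
```

carry_out(
  motion=[
    [[0.4,1.3,-0.6],[0,0,0.1658],4],
    [[0.4,1.3,-0.6],[0,0,0.1658],4],
    [[0.4,1.3,-0.6],[0,0,0.1658],4],
    [[0.4,1.3,-0.6],[0,0,0.1658],4],
    [[0.4,1.3,-0.6],[0,0,0.1658],4],
    [[0.4,1.3,-0.6],[0,0,0.1658],4],
    [[0.4,1.3,-0.6],[0,0,0.1658],4],
    [[0.4,1.3,-0.6],[0,0,0.1658],4],
  ],
)

```text
time_s: 3.4
eef_pos: [0.6029, -0.2431, 0.2555]
tool_rot: [0.0, 0.68, 0.734, 0.0]
contact_force: [-0.2, -0.7, 0.3]
finger_gap: 0.471
grasp_force: 0.0
```

carry_out(
  motion=[
    [[0.3,1.3,-0.8],[0,0,0.1658],4],
    [[0.3,1.3,-0.8],[0,0,0.1658],4],
    [[0.3,1.3,-0.8],[0,0,0.1658],4],
    [[0.3,1.3,-0.8],[0,0,0.1658],4],
    [[0.3,1.3,-0.8],[0,0,0.1658],4],
    [[0.3,1.3,-0.8],[0,0,0.1658],4],
    [[0.3,1.3,-0.8],[0,0,0.1658],4],
    [[0,1.3,-0.8],[0,0,0.1658],4],
  ],
)

```text
time_s: 4.4
eef_pos: [0.6241, -0.1392, 0.1914]
tool_rot: [0.0, 0.084, 0.996, -0.0]
contact_force: [-0.1, -1.2, -0.3]
finger_gap: 0.468
grasp_force: 0.0
```

```bash
cat > st.py <<'E'
from h import *
np.set_printoptions(precision=4,suppress=True)
def st():
    s=arm.sense(); M=Q(s["tool_rot"]).as_matrix()
    print("t",round(s["time_s"],2),"tcp",s["eef_pos"],"xaz",round(np.degrees(np.arctan2(M[1,0],M[0,0])),2),"z",M[:,2],"j",s["joint_pos"],"gap",round(s["finger_gap"]*8.54,2),"g",round(s["grasp_force"],1),"F",np.round(s["contact_force"],1)); return s,M
E
python3 - <<'E'
from tube import *
from st import st
read_camera("wrist"); st()
C,im=look("wrist"); cv2.imwrite("w3.png",im[:,:,::-1]); st()
for n in ["scene","side"]:
  read_camera(n)
  for t,h in [("reagent_jar",.045),("dish_stack",.02),("slide_box",.02),("wash_bottle",.075),("beaker",.04)]:
    for k in silhouettes(n,t)[:2]: print(n,t,round(k["score"],2),toplane(cam(n),k["uv"],h)[0])
E
```

```text
t 4.45 tcp [ 0.6233 -0.1374  0.1902] xaz 170.66 z [-0.0018  0.0018 -1.    ] j [-0.2176  0.475   0.0838  1.1817  0.0014 -0.0546] gap 3.97 g 0.0 F [-0.6  1.1 -0.8]
wrist 0.93 [287. 154.] {'n': np.int64(2680), 'mean': array([ 0.6007, -0.1285]), 'mid': array([ 0.6044, -0.1292]), 'L': np.float64(0.12978424508584563), 'W': 18.223920822143555, 'caz': np.float64(-9.91646974675815), 'orange': np.int64(511)}
t 4.55 tcp [ 0.6237 -0.139   0.1913] xaz 169.99 z [-0.0009 -0.0001 -1.    ] j [-0.2192  0.4749  0.0864  1.1831 -0.0003 -0.0445] gap 4.02 g 0.0 F [ 0.1 -0.1 -0.2]
scene reagent_jar 0.66 [ 0.7725 -0.122   0.045 ]
scene dish_stack 0.86 [ 0.7321 -0.2489  0.02  ]
scene slide_box 0.62 [ 0.6862 -0.3925  0.02  ]
scene wash_bottle 0.62 [0.651  0.4549 0.075 ]
scene beaker 0.6 [0.5151 0.496  0.04  ]
side reagent_jar 0.97 [ 0.7766 -0.1202  0.045 ]
side reagent_jar 0.35 [0.6617 0.4372 0.045 ]
side dish_stack 0.97 [ 0.7397 -0.2152  0.02  ]
side slide_box 0.7 [0.6875 0.432  0.02  ]
side slide_box 0.61 [ 0.662  -0.3857  0.02  ]
side wash_bottle 0.85 [0.6335 0.4441 0.075 ]
side beaker 0.75 [ 0.6451 -0.376   0.04  ]
side beaker 0.67 [0.5303 0.4862 0.04  ]
```

View w3.png

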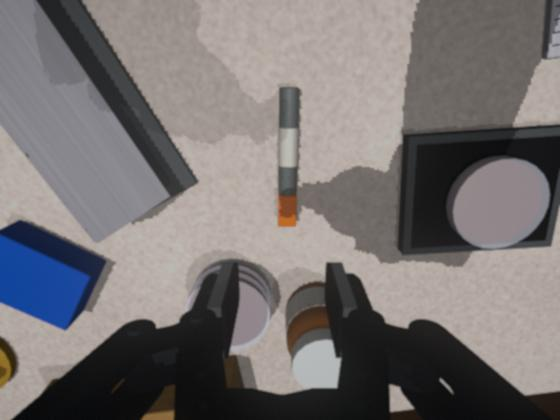

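carry_out(
  motion=[
    [[0.7,0.5,-4.5],[0,0,0],4],
    [[0,0,-4.5],[0,0,0],4],
    [[0,0,-4.5],[0,0,0],4],
    [[0,0,-3],[0,0,0],4],
    [[0,0,-1.5],[0,0,0],4],
    [[0,0,-0.5],[0,0,0],4],
    [[0,0,0],[0,0,0],4],
    [[0,0,0],[0,0,0],1],
  ],
  grip_force=40,
)

```text
time_s: 6.15
eef_pos: [0.6327, -0.1341, 0.0077]
tool_rot: [0.001, 0.086, 0.996, -0.0]
contact_force: [0.6, -0.4, -0.3]
finger_gap: 0.269
grasp_force: 0.0
```

carry_out(
  motion=[
    [[0,0,0],[0,0,0],1],
    [[0,0,0],[0,0,0],1],
    [[0,0,0],[0,0,0],1],
    [[0,0,0],[0,0,0],1],
    [[0,0,1],[0,0,0],1],
    [[0,0,3],[0,0,0],1],
    [[0,0,5],[0,0,0],1],
    [[0,0,5],[0,0,0],1],
  ],
)

```text
time_s: 7.15
eef_pos: [0.6308, -0.1337, 0.1476]
tool_rot: [-0.001, 0.086, 0.996, 0.0]
contact_force: [0.7, 0.1, 0.2]
finger_gap: 0.194
grasp_force: 39.5
```

```bash
python3 - <<'E'
from st import *
st(); C=cam("wrist"); im=read_camera("wrist"); read_camera("wrist"); st()
cv2.imwrite("w4.png",im[:,:,::-1])
for k in silhouettes("wrist","tube1"): print(k["score"],k["uv"],k["pixels"].sum())
E
```

```text
t 7.15 tcp [ 0.6308 -0.1337  0.1476] xaz 170.15 z [-0.0013  0.0003 -1.    ] j [-0.2089  0.5071  0.0252  1.0902 -0.     -0.0369] gap 1.66 g 39.5 F [0.7 0.1 0.2]
t 7.25 tcp [ 0.6355 -0.1347  0.1534] xaz 170.15 z [ 0.0114 -0.0024 -0.9999] j [-0.2089  0.5021  0.0323  1.0892 -0.     -0.0369] gap 1.65 g 39.5 F [ 0.3  0.5 -0.8]
0.89 [281.3, 192.8] 12301
```

View w4.png

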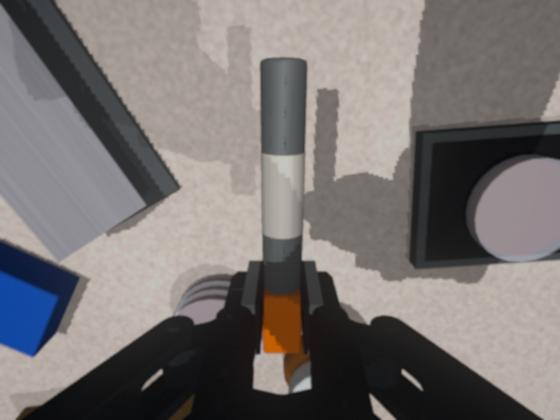

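```bash
cat > ins.py <<'E'
import numpy as np
np.set_printoptions(precision=4,suppress=True)
H=np.array([.5153,-.3129,0]); a=np.radians(-70.56)
ex=np.array([np.cos(a),np.sin(a),0]); ey=np.array([-ex[1],ex[0],0]); ez=np.array([0,0,1.])
X=-(.766*ex+.643*ez); Z=.643*ex-.766*ez
def tcp(y,out,f=.093,dz=-.0025): # out: distance of foot from pocket bottom
    foot=H-.022*ex+y*ey+.023*ez - X*out
    return foot-f*X-dz*Z
if __name__=="__main__":
    print("out dir",-X)
    for y in (-.092,0,.092):
        for o in (.096,.05,.0): print(y,o,tcp(y,o)*100)
E
python3 ins.py
```

```text
out dir [ 0.2549 -0.7223  0.643 ]
-0.092 0.096 [ 46.9941 -46.081   14.2612]
-0.092 0.05 [ 45.8214 -42.7583  11.3034]
-0.092 0.0 [ 44.5467 -39.1466   8.0884]
0 0.096 [ 55.6697 -43.0191  14.2612]
0 0.05 [ 54.4969 -39.6963  11.3034]
0 0.0 [ 53.2222 -36.0847   8.0884]
0.092 0.096 [ 64.3452 -39.9571  14.2612]
0.092 0.05 [ 63.1724 -36.6344  11.3034]
0.092 0.0 [ 61.8978 -33.0227   8.0884]
```

carry_out(
  motion=[
    [[-0.9,-3.7,1],[0,0,-0.1325],1],
    [[-0.9,-3.7,1],[0,0,-0.1325],1],
    [[-0.9,-3.7,0],[0,0,-0.1325],1],
    [[-0.9,-3.7,0],[0,0,-0.1325],1],
    [[-0.9,-3.7,0],[0,0,-0.1325],1],
    [[-0.9,-3.7,0],[0,0,-0.1325],1],
    [[-0.9,-3.7,0],[0,0,-0.1325],1],
    [[-0.9,-3.7,0],[0,0,-0.1325],1],
  ],
)

```text
time_s: 8.3
eef_pos: [0.5582, -0.4303, 0.1645]
tool_rot: [-0.002, 0.58, 0.815, 0.0]
contact_force: [-0.7, -1.3, -0.4]
finger_gap: 0.194
grasp_force: 39.5
```

carry_out(
  motion=[
    [[-0.3,0,0],[-0.1317,-0.0465,0],1],
    [[0,0,0],[-0.1317,-0.0465,0],1],
    [[0,0,0],[-0.1317,-0.0465,0],1],
    [[0,0,0],[-0.1317,-0.0465,0],1],
    [[0,0,0],[-0.1317,-0.0465,0],1],
    [[0,0,-1],[0,0,0],1],
    [[0,0,-1],[0,0,0],1],
    [[0,0,-0.4],[0,0,0],1],
  ],
)

```text
time_s: 9.3
eef_pos: [0.5575, -0.4311, 0.1421]
tool_rot: [0.279, 0.543, 0.767, -0.197]
contact_force: [-0.4, 0.6, 0.8]
finger_gap: 0.192
grasp_force: 39.5
```

```bash
cat > chk.py <<'E'
from st import *; import ins,sys
read_camera("wrist"); read_camera("wrist"); s,M=st()
y,out=float(sys.argv[1]),float(sys.argv[2])
Y=np.cross(ins.Z,ins.X); G=np.c_[ins.X,Y,ins.Z]
print("rotvec to go",R.from_matrix(G@M.T).as_rotvec(),"shift cm to go",(ins.tcp(y,out)-s["eef_pos"])*100, "to home",(ins.tcp(y,0)-s["eef_pos"])*100)
E
python3 chk.py 0 .096; python3 -c "
from h import *
cv2.imwrite('w5.png',read_camera('wrist')[:,:,::-1])"
```

```text
t 9.4 tcp [ 0.5572 -0.4311  0.1422] xaz 109.32 z [ 0.2135 -0.6062 -0.7661] j [-0.4512  0.3428 -0.5444  0.1462 -0.4695  0.6506] gap 1.65 g 39.5 F [-0.6 -0.5 -0.2]
rotvec to go [-0.0005  0.0006  0.0015] shift cm to go [-0.0538  0.0864  0.0399] to home [-2.5012  7.0208 -6.1329]
```

View w5.png

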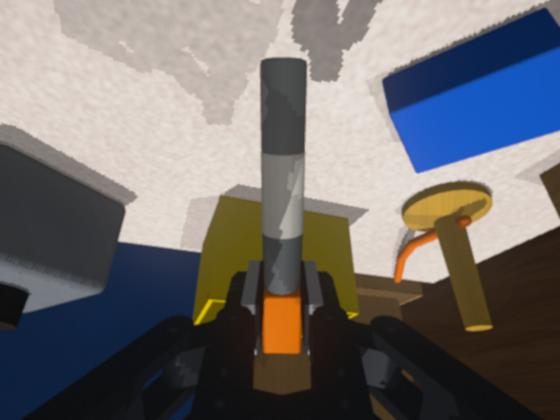

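carry_out(
  motion=[
    [[-0.29,0.8,-0.7],[0,0,0],1],
    [[-0.29,0.8,-0.7],[0,0,0],1],
    [[-0.29,0.8,-0.7],[0,0,0],1],
    [[-0.29,0.8,-0.7],[0,0,0],1],
    [[-0.29,0.8,-0.7],[0,0,0],1],
    [[-0.29,0.8,-0.7],[0,0,0],1],
    [[-0.29,0.8,-0.7],[0,0,0],1],
    [[-0.29,0.8,-0.7],[0,0,0],1],
  ],
)

```text
time_s: 10.45
eef_pos: [0.5332, -0.3653, 0.0859]
tool_rot: [0.279, 0.543, 0.767, -0.197]
contact_force: [-0.1, 0.3, 0.1]
finger_gap: 0.19
grasp_force: 39.5
```

```bash
python3 chk.py 0 0
```

```text
t 10.55 tcp [ 0.5322 -0.3647  0.0848] xaz 109.56 z [ 0.2125 -0.6052 -0.7672] j [-0.3526  0.3632 -0.7138  0.0045 -0.5173  0.7458] gap 1.67 g 39.5 F [ 0.7 -0.7 -0.2]
rotvec to go [-0.0013 -0.0024 -0.0006] shift cm to go [ 0.0061  0.3807 -0.3944] to home [ 0.0061  0.3807 -0.3944]
```

carry_out(
  motion=[
    [[0,0.2,-0.2],[0,0,0],1],
    [[-0.05,0.2,-0.2],[0,0,0],1],
    [[-0.05,0.1,-0.1],[0,0,0],1],
    [[0,0,0],[0,0,0],1],
    [[0,0,0],[0,0,0],1],
    [[0,0,0],[0,0,0],1],
    [[0,0,0],[0,0,0],1],
    [[0,0,0],[0,0,0],1],
  ],
)

```text
time_s: 11.55
eef_pos: [0.5325, -0.361, 0.0815]
tool_rot: [0.28, 0.543, 0.767, -0.198]
contact_force: [0.7, -0.6, 0.6]
finger_gap: 0.19
grasp_force: 39.5
```

carry_out(
  motion=[
    [[0,0,0],[0,0,0],3],
    [[0,0,0],[0,0,0],3],
    [[0,0,0],[0,0,0],3],
    [[0,0,0],[0,0,0],3],
    [[-0.22,0.6,0.77],[0,0,0],3],
    [[-0.65,1.8,2.3],[0,0,0],3],
    [[-0.9,2.4,3],[0,0,0],3],
    [[-0.9,2.4,3],[0,0,0],4],
  ],
)

```text
time_s: 12.55
eef_pos: [0.505, -0.288, 0.1732]
tool_rot: [0.279, 0.543, 0.767, -0.197]
contact_force: [1.2, 1.0, -0.0]
finger_gap: 0.467
grasp_force: 0.0
```

```bash
cat > view.py <<'E'
from st import *; import ins,sys
# draw home pockets foot/cap for check and save mosaic of crops
from tube import axis
out=[]
for n in ["scene","side"]:
    im=read_camera(n)[:,:,::-1].copy(); C=cam(n)
    c=proj(C,ins.H+[0,0,.05])[0].astype(int)
    out.append(cv2.resize(im[max(c[1]-65,0):max(c[1]-65,0)+130,c[0]-80:c[0]+80],(640,520)[0:2] if 0 else (400,325),interpolation=cv2.INTER_CUBIC))
    for k in silhouettes(n,"tube1"):
        if k["score"]>.3: print(n,round(k["score"],2),np.round(k["uv"]))
    for y in (-.092,-.046,0,.046,.092):
        f=ins.H-.022*ins.ex+y*ins.ey+.023*ins.ez
        print(y,"cap end px",proj(C,f-.13*ins.X)[0].round())
cv2.imwrite(sys.argv[1],np.hstack(out)); st()
E
python3 view.py pics/v1.png
```

```text
scene 0.63 [319. 250.]
scene 0.54 [357. 264.]
-0.092 cap end px [190. 128.]
-0.046 cap end px [183. 134.]
0 cap end px [175. 140.]
0.046 cap end px [167. 146.]
0.092 cap end px [158. 153.]
side 0.82 [237. 257.]
side 0.79 [215. 289.]
side 0.4 [361. 142.]
-0.092 cap end px [386. 139.]
-0.046 cap end px [373. 136.]
0 cap end px [361. 133.]
0.046 cap end px [349. 129.]
0.092 cap end px [337. 126.]
t 12.75 tcp [ 0.5063 -0.2885  0.173 ] xaz 109.36 z [ 0.2164 -0.6064 -0.7652] j [-0.2124  0.1711 -0.6739  0.3082 -0.5789  0.8932] gap 4.04 g 0.0 F [-1.  -0.9 -0.5]
```

View pics/v1.png

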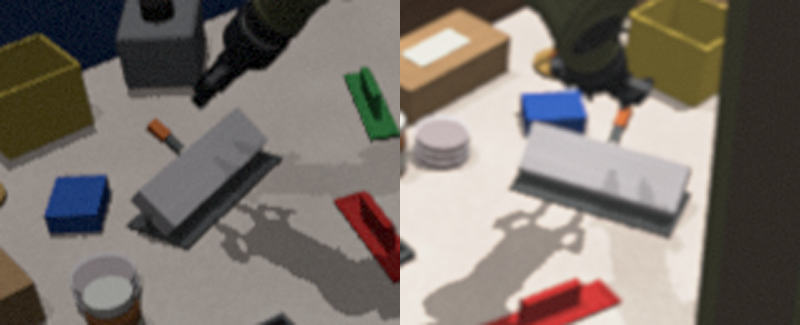

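carry_out(
  motion=[
    [[-0.3,3,1],[0.1317,0.0465,0],4],
    [[0,4,0.8],[0.1317,0.0465,0],4],
    [[0,4,0],[0.1317,0.0465,0],4],
    [[0,4,0],[0.1317,0.0465,0],4],
    [[0,4,0],[0.1317,0.0465,0],4],
    [[0,4,0],[0,0,0.1627],4],
    [[0,4,0],[0,0,0.1627],4],
    [[0,4,0],[0,0,0.1627],4],
  ],
)

```text
time_s: 13.75
eef_pos: [0.5025, 0.0215, 0.1882]
tool_rot: [-0.001, 0.362, 0.932, -0.0]
contact_force: [0.7, -0.0, -0.0]
finger_gap: 0.472
grasp_force: 0.0
```

carry_out(
  motion=[
    [[0,5,0],[0,0,0.1627],4],
    [[0,5,0],[0,0,0.1627],4],
    [[0,5,0],[0,0,0.1627],4],
    [[0,5,0],[0,0,0.1627],4],
    [[0,4.4,0],[0,0,0],4],
    [[0,0,0],[0,0,0],4],
    [[0,0,0],[0,0,0],4],
    [[0,0,0],[0,0,0],4],
  ],
)

```text
time_s: 14.75
eef_pos: [0.5026, 0.2637, 0.1894]
tool_rot: [-0.001, 0.047, 0.999, -0.0]
contact_force: [0.9, 0.7, 0.6]
finger_gap: 0.47
grasp_force: 0.0
```

```bash
python3 - <<'E'
from tube import *
from st import st
read_camera("wrist"); st()
C,im=look("wrist"); cv2.imwrite("w6.png",im[:,:,::-1]); st()
np.savez("w6.npz",K=C[0],r=C[1],o=C[2])
for t,z in [("stage_left",.016),("straightedge",.008),("square_dish",.03)]:
  for k in silhouettes("wrist",t): 
    P=toplane(C,np.argwhere(k["pixels"])[:,::-1],z)[:,:2]; print(t,round(k["score"],2),np.round(k["uv"]),cv2.minAreaRect((P*1000).astype(np.float32)))
E
```

```text
t 14.8 tcp [0.5027 0.2637 0.1896] xaz 174.55 z [-0.0007 -0.0006 -1.    ] j [ 0.4832  0.3532 -0.1133  1.1052 -0.0002  0.5783] gap 4.0 g 0.0 F [-0.3 -0.4 -0.1]
wrist 0.97 [282. 148.] {'n': np.int64(2819), 'mean': array([0.4723, 0.2678]), 'mid': array([0.476 , 0.2675]), 'L': np.float64(0.13050781866137692), 'W': 19.451744079589844, 'caz': np.float64(-5.092973700614429), 'orange': np.int64(531)}
wrist 0.64 [413.  93.] {'n': np.int64(3518), 'mean': array([0.4333, 0.385 ]), 'mid': array([0.4352, 0.385 ]), 'L': np.float64(0.13000388051630393), 'W': 22.549972534179688, 'caz': np.float64(0.33178471071122956), 'orange': np.int64(800)}
t 14.9 tcp [0.5028 0.264  0.19  ] xaz 174.57 z [-0.0001 -0.0001 -1.    ] j [ 0.4836  0.3528 -0.1129  1.1052 -0.0001  0.5783] gap 4.02 g 0.0 F [-0.6 -0.4 -0.2]
stage_left 0.92 [287. 321.] ((687.2543334960938, 294.33868408203125), (129.8211212158203, 149.9457550048828), 7.319136142730713)
straightedge 0.66 [ 14. 120.] ((421.44488525390625, 25.877662658691406), (30.577377319335938, 50.97450637817383), 73.85838317871094)
straightedge 0.62 [138. 127.] ((453.36236572265625, 132.42123413085938), (56.00832748413086, 200.90455627441406), 89.5447998046875)
square_dish 0.89 [313. 350.] ((690.457275390625, 282.83941650390625), (94.8272933959961, 45.35566711425781), 8.882330894470215)
square_dish 0.74 [286. 147.] ((472.47222900390625, 267.7446594238281), (17.72319793701172, 124.00692749023438), 85.13111877441406)
square_dish 0.29 [138. 123.] ((450.6800537109375, 141.94708251953125), (51.32589340209961, 186.20452880859375), 89.23726654052734)
```

View w6.png

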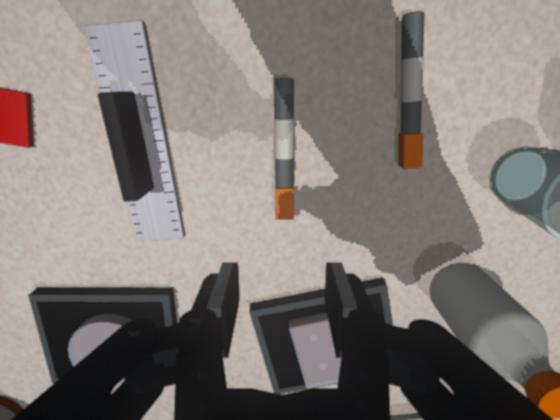

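carry_out(
  motion=[
    [[0.1,0,-4.5],[0,0,0],4],
    [[0,0,-4.5],[0,0,0],4],
    [[0,0,-4.5],[0,0,0],4],
    [[0,0,-3],[0,0,0],4],
    [[0,0,-1.5],[0,0,0],4],
    [[0,0,-0.4],[0,0,0],4],
    [[0,0,0],[0,0,0],4],
    [[0,0,0],[0,0,0],1],
  ],
)

```text
time_s: 16.05
eef_pos: [0.5048, 0.2657, 0.0073]
tool_rot: [0.001, 0.047, 0.999, 0.001]
contact_force: [-0.1, 0.2, 0.1]
finger_gap: 0.268
grasp_force: 0.0
```

carry_out(
  motion=[
    [[0,0,0],[0,0,0],1],
    [[0,0,0],[0,0,0],1],
    [[0,0,0],[0,0,0],1],
    [[0,0,0],[0,0,0],1],
    [[0,0,1],[0,0,0],1],
    [[0,0,4],[0,0,0],1],
    [[0,0,6],[0,0,0],1],
    [[0,0,6],[0,0,0],1],
  ],
)

```text
time_s: 17.05
eef_pos: [0.5031, 0.2648, 0.1779]
tool_rot: [-0.0, 0.047, 0.999, -0.0]
contact_force: [0.8, -0.2, -0.6]
finger_gap: 0.192
grasp_force: 39.2
```

carry_out(
  motion=[
    [[-0.3,-5.6,0],[0,0,0],1],
    [[-0.4,-5.6,0],[0,0,-0.1627],1],
    [[-0.4,-5.6,0],[0,0,-0.1627],1],
    [[-0.4,-5.6,0],[0,0,-0.1627],1],
    [[-0.4,-5.6,0],[0,0,-0.1627],1],
    [[-0.4,-5.6,0],[0,0,-0.1627],1],
    [[-0.4,-5.6,0],[0,0,-0.1627],1],
    [[-0.4,-5.6,0],[0,0,-0.1627],1],
  ],
)

```text
time_s: 18.05
eef_pos: [0.4722, -0.1846, 0.1766]
tool_rot: [0.0, 0.58, 0.815, 0.0]
contact_force: [1.3, 0.8, -0.1]
finger_gap: 0.194
grasp_force: 39.3
```

carry_out(
  motion=[
    [[-0.3,-5.6,0],[0,0,0],1],
    [[0,-5.6,0],[0,0,0],1],
    [[0,-5.6,0],[0,0,0],1],
    [[0,-5.6,0],[0,0,0],1],
    [[0,-5.4,0],[0,0,0],1],
    [[0,0,0],[-0.1317,-0.0465,0],1],
    [[0,0,0],[-0.1317,-0.0465,0],1],
    [[0,0,0],[-0.1317,-0.0465,0],1],
  ],
)

```text
time_s: 19.05
eef_pos: [0.4695, -0.4613, 0.1764]
tool_rot: [0.172, 0.565, 0.798, -0.121]
contact_force: [0.9, 0.2, -0.5]
finger_gap: 0.193
grasp_force: 39.3
```

carry_out(
  motion=[
    [[0,0,0],[-0.1317,-0.0465,0],1],
    [[0,0,0],[-0.1317,-0.0465,0],1],
    [[0,0,-1],[0,0,0],1],
    [[0,0,-1],[0,0,0],1],
    [[0,0,-1],[0,0,0],1],
    [[0,0,-0.3],[0,0,0],1],
    [[0,0,0],[0,0,0],1],
    [[0,0,0],[0,0,0],1],
  ],
)

```text
time_s: 20.05
eef_pos: [0.47, -0.4613, 0.1434]
tool_rot: [0.28, 0.543, 0.767, -0.198]
contact_force: [0.2, -0.3, -0.7]
finger_gap: 0.191
grasp_force: 39.3
```

```bash
python3 chk.py -0.092 .096; python3 - <<'E'
from h import *
im=read_camera("wrist")
for k in silhouettes("wrist","tube1"):
    p=np.argwhere(k["pixels"]); print(k["score"],k["uv"],p.min(0),p.max(0))
E
```

```text
t 20.15 tcp [ 0.4699 -0.4611  0.1435] xaz 109.37 z [ 0.2145 -0.6066 -0.7655] j [-0.5868  0.2505 -0.6993  0.0291 -0.3967  0.5231] gap 1.62 g 39.3 F [ 0.6 -0.6 -0.5]
rotvec to go [0.0003 0.001  0.0005] shift cm to go [ 0.0038  0.0333 -0.0901] to home [-2.4437  6.9676 -6.2629]
0.94 [512.5, 80.5] [  0 466] [149 559]
0.59 [279.3, 195.1] [ 57 257] [353 304]
```

carry_out(
  motion=[
    [[-0.29,0.8,-0.71],[0,0,0],1],
    [[-0.29,0.8,-0.71],[0,0,0],1],
    [[-0.29,0.8,-0.71],[0,0,0],1],
    [[-0.29,0.8,-0.71],[0,0,0],1],
    [[-0.29,0.8,-0.71],[0,0,0],1],
    [[-0.29,0.8,-0.71],[0,0,0],1],
    [[-0.29,0.8,-0.71],[0,0,0],1],
    [[-0.29,0.8,-0.71],[0,0,0],1],
  ],
)

```text
time_s: 21.25
eef_pos: [0.4463, -0.3964, 0.0858]
tool_rot: [0.279, 0.543, 0.767, -0.197]
contact_force: [0.1, 0.3, -0.7]
finger_gap: 0.193
grasp_force: 39.3
```

carry_out(
  motion=[
    [[-0.1,0.25,-0.25],[0,0,0],1],
    [[-0.05,0.2,-0.2],[0,0,0],1],
    [[0,0.1,-0.1],[0,0,0],1],
    [[0,0,0],[0,0,0],1],
    [[0,0,0],[0,0,0],1],
    [[0,0,0],[0,0,0],1],
    [[0,0,0],[0,0,0],1],
    [[0,0,0],[0,0,0],1],
  ],
)

```text
time_s: 22.25
eef_pos: [0.4455, -0.392, 0.0815]
tool_rot: [0.28, 0.543, 0.766, -0.198]
contact_force: [-0.1, -4.0, 2.0]
finger_gap: 0.197
grasp_force: 39.3
```

```bash
python3 chk.py -0.092 0
```

```text
t 22.35 tcp [ 0.4455 -0.392   0.0815] xaz 109.33 z [ 0.2148 -0.6075 -0.7647] j [-0.4826  0.2832 -0.8957 -0.1613 -0.4539  0.6193] gap 1.64 g 39.3 F [-0.6 -4.3  2.6]
rotvec to go [0.0014 0.0017 0.0009] shift cm to go [-0.006   0.0577 -0.0606] to home [-0.006   0.0577 -0.0606]
```

carry_out(
  motion=[
    [[0,0,0],[0,0,0],3],
    [[0,0,0],[0,0,0],3],
    [[0,0,0],[0,0,0],3],
    [[0,0,0],[0,0,0],3],
    [[-0.22,0.6,0.77],[0,0,0],3],
    [[-0.65,1.8,2.3],[0,0,0],3],
    [[-0.9,2.4,3],[0,0,0],3],
    [[-0.9,2.4,3],[0,0,0],4],
  ],
)

```text
time_s: 23.35
eef_pos: [0.4175, -0.3184, 0.1725]
tool_rot: [0.279, 0.543, 0.767, -0.197]
contact_force: [0.1, 1.0, 0.1]
finger_gap: 0.469
grasp_force: 0.0
```

carry_out(
  motion=[
    [[0.55,3,1],[0.1317,0.0465,0],4],
    [[0.55,4,0.9],[0.1317,0.0465,0],4],
    [[0.55,4,0],[0.1317,0.0465,0],4],
    [[0.55,5,0],[0.1317,0.0465,0],4],
    [[0.55,5,0],[0.1317,0.0465,0],4],
    [[0.55,5.5,0],[0,0,0.1546],4],
    [[0.55,5.5,0],[0,0,0.1546],4],
    [[0.55,5.5,0],[0,0,0.1546],4],
  ],
)

```text
time_s: 24.35
eef_pos: [0.462, 0.0573, 0.191]
tool_rot: [0.0, 0.373, 0.928, 0.0]
contact_force: [0.8, -0.2, 0.0]
finger_gap: 0.469
grasp_force: 0.0
```

carry_out(
  motion=[
    [[0.1,5.5,0],[0,0,0.1546],4],
    [[0,5.5,0],[0,0,0.1546],4],
    [[0,5.5,0],[0,0,0.1546],4],
    [[0,5.5,0],[0,0,0.1546],4],
    [[0,5.5,0],[0,0,0.1546],4],
    [[0,5.4,0],[0,0,0],4],
    [[0,0,0],[0,0,0],4],
    [[0,0,0],[0,0,0],4],
  ],
)

```text
time_s: 25.35
eef_pos: [0.4625, 0.3841, 0.1904]
tool_rot: [-0.0, -0.003, 1.0, -0.001]
contact_force: [0.1, -0.7, 0.2]
finger_gap: 0.47
grasp_force: 0.0
```

```bash
python3 - <<'E'
from tube import *
from st import st
read_camera("wrist"); st()
C,im=look("wrist"); cv2.imwrite("w7.png",im[:,:,::-1]); st()
E
python3 view.py pics/v2.png
```

```text
t 25.4 tcp [0.4627 0.3836 0.1905] xaz -179.75 z [-0.0005 -0.0011 -1.    ] j [ 0.6924  0.4094 -0.0231  1.1394 -0.0005  0.688 ] gap 4.02 g 0.0 F [ 0.1 -0.6  0.3]
wrist 0.9 [285. 147.] {'n': np.int64(2729), 'mean': array([0.4323, 0.3848]), 'mid': array([0.4364, 0.3848]), 'L': np.float64(0.13008946601043947), 'W': 19.25491714477539, 'caz': np.float64(0.12813259122859408), 'orange': np.int64(540)}
t 25.5 tcp [0.4632 0.3832 0.1907] xaz -179.81 z [-0.0002 -0.0005 -1.    ] j [ 0.6913  0.409  -0.0232  1.139  -0.0003  0.688 ] gap 4.0 g 0.0 F [0.7 0.7 0.3]
scene 0.58 [360. 264.]
scene 0.45 [195. 137.]
-0.092 cap end px [190. 128.]
-0.046 cap end px [183. 134.]
0 cap end px [175. 140.]
0.046 cap end px [167. 146.]
0.092 cap end px [158. 153.]
side 0.65 [216. 290.]
side 0.49 [360. 140.]
-0.092 cap end px [386. 139.]
-0.046 cap end px [373. 136.]
0 cap end px [361. 133.]
0.046 cap end px [349. 129.]
0.092 cap end px [337. 126.]
t 25.7 tcp [0.4634 0.3837 0.1907] xaz -179.8 z [ 0.0002  0.     -1.    ] j [ 0.6916  0.4095 -0.0224  1.1387 -0.0001  0.6881] gap 4.0 g 0.0 F [-0.3  0.4 -0.5]
```

View pics/v2.png

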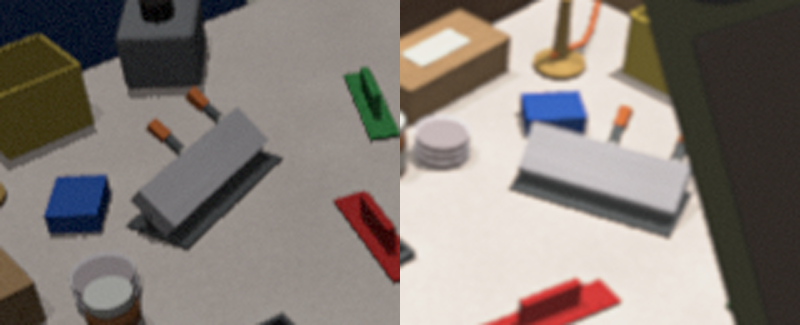

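carry_out(
  motion=[
    [[0.1,0.05,-4.5],[0,0,0],4],
    [[0,0,-4.5],[0,0,0],4],
    [[0,0,-4.5],[0,0,0],4],
    [[0,0,-3],[0,0,0],4],
    [[0,0,-1.5],[0,0,0],4],
    [[0,0,-0.4],[0,0,0],4],
    [[0,0,0],[0,0,0],4],
    [[0,0,0],[0,0,0],1],
  ],
)

```text
time_s: 26.7
eef_pos: [0.4652, 0.3859, 0.0078]
tool_rot: [0.001, -0.002, 1.0, 0.001]
contact_force: [0.1, 0.6, -0.3]
finger_gap: 0.271
grasp_force: 0.0
```

carry_out(
  motion=[
    [[0,0,0],[0,0,0],1],
    [[0,0,0],[0,0,0],1],
    [[0,0,0],[0,0,0],1],
    [[0,0,0],[0,0,0],1],
    [[0,0,1],[0,0,0],1],
    [[0,0,4],[0,0,0],1],
    [[0,0,6],[0,0,0],1],
    [[0,0,6],[0,0,0],1],
  ],
)

```text
time_s: 27.7
eef_pos: [0.4637, 0.3847, 0.1782]
tool_rot: [-0.0, -0.002, 1.0, -0.0]
contact_force: [1.2, 1.0, -1.0]
finger_gap: 0.191
grasp_force: 39.4
```

carry_out(
  motion=[
    [[1.1,-4.9,0],[0,0,-0.1546],1],
    [[1.1,-4.9,0],[0,0,-0.1546],1],
    [[1.1,-4.9,0],[0,0,-0.1546],1],
    [[1.1,-4.9,0],[0,0,-0.1546],1],
    [[1.1,-4.9,0],[0,0,-0.1546],1],
    [[1.1,-4.9,0],[0,0,-0.1546],1],
    [[1.1,-4.9,0],[0,0,-0.1546],1],
    [[1.1,-4.9,0],[0,0,-0.1546],1],
  ],
)

```text
time_s: 28.7
eef_pos: [0.5522, -0.0085, 0.1769]
tool_rot: [0.0, 0.58, 0.815, 0.0]
contact_force: [0.3, 0.8, 0.1]
finger_gap: 0.197
grasp_force: 39.4
```

carry_out(
  motion=[
    [[1.1,-4.9,0],[0,0,0],1],
    [[1.1,-4.9,0],[0,0,0],1],
    [[1.1,-4.9,0],[0,0,0],1],
    [[1.1,-4.9,0],[0,0,0],1],
    [[1.1,-4.9,0],[0,0,0],1],
    [[1.2,-4.9,0],[0,0,0],1],
    [[1.2,-4.9,0],[0,0,0],1],
    [[1.2,-4.9,0],[0,0,0],1],
  ],
)

```text
time_s: 29.7
eef_pos: [0.6432, -0.4002, 0.1767]
tool_rot: [-0.0, 0.578, 0.816, 0.0]
contact_force: [0.9, -0.3, -0.2]
finger_gap: 0.19
grasp_force: 39.4
```

carry_out(
  motion=[
    [[0,0,0],[-0.1317,-0.0465,0],1],
    [[0,0,0],[-0.1317,-0.0465,0],1],
    [[0,0,0],[-0.1317,-0.0465,0],1],
    [[0,0,-0.5],[-0.1317,-0.0465,0],1],
    [[0,0,-1],[-0.1317,-0.0465,0],1],
    [[0,0,-1],[0,0,0],1],
    [[0,0,-0.8],[0,0,0],1],
    [[0,0,0],[0,0,0],1],
  ],
)

```text
time_s: 30.7
eef_pos: [0.6447, -0.4004, 0.1444]
tool_rot: [0.28, 0.544, 0.766, -0.197]
contact_force: [0.2, 0.1, -0.2]
finger_gap: 0.192
grasp_force: 39.4
```

```bash
python3 chk.py 0.092 .096; python3 - <<'E'
from h import *
im=read_camera("wrist"); cv2.imwrite("w8.png",im[:,:,::-1])
for k in silhouettes("wrist","tube1"):
    p=np.argwhere(k["pixels"]); print(k["score"],k["uv"],p.min(0),p.max(0))
E
```

```text
t 30.8 tcp [ 0.6449 -0.4005  0.1451] xaz 109.21 z [ 0.2154 -0.607  -0.7649] j [-0.3435  0.4413 -0.3575  0.2828 -0.5225  0.7574] gap 1.64 g 39.4 F [-0.9 -0.5 -0.7]
rotvec to go [0.0005 0.0031 0.0016] shift cm to go [-0.1429  0.0902 -0.2457] to home [-2.5903  7.0246 -6.4185]
0.93 [50.4, 76.6] [0 5] [146  98]
0.78 [281.9, 192.4] [ 56 257] [352 304]
```

carry_out(
  motion=[
    [[-0.32,0.8,-0.75],[0,0,0],1],
    [[-0.3,0.8,-0.75],[0,0,0],1],
    [[-0.3,0.8,-0.73],[0,0,0],1],
    [[-0.3,0.8,-0.73],[0,0,0],1],
    [[-0.3,0.8,-0.73],[0,0,0],1],
    [[-0.3,0.8,-0.73],[0,0,0],1],
    [[-0.3,0.8,-0.73],[0,0,0],1],
    [[-0.3,0.8,-0.73],[0,0,0],1],
  ],
)

```text
time_s: 31.9
eef_pos: [0.6189, -0.3343, 0.0842]
tool_rot: [0.279, 0.543, 0.767, -0.197]
contact_force: [1.0, 0.1, -0.8]
finger_gap: 0.19
grasp_force: 39.4
```

carry_out(
  motion=[
    [[-0.1,0.25,-0.25],[0,0,0],1],
    [[-0.05,0.2,-0.2],[0,0,0],1],
    [[0,0.1,-0.1],[0,0,0],1],
    [[0,0,0],[0,0,0],1],
    [[0,0,0],[0,0,0],1],
    [[0,0,0],[0,0,0],1],
    [[0,0,0],[0,0,0],1],
    [[0,0,0],[0,0,0],1],
  ],
)

```text
time_s: 32.9
eef_pos: [0.6182, -0.3315, 0.0813]
tool_rot: [0.281, 0.544, 0.765, -0.199]
contact_force: [-1.2, -4.4, 4.2]
finger_gap: 0.188
grasp_force: 39.6
```

```bash
python3 chk.py 0.092 0
```

```text
t 33.0 tcp [ 0.6182 -0.3315  0.0813] xaz 109.2 z [ 0.2144 -0.61   -0.7628] j [-0.2427  0.4637 -0.5294  0.1424 -0.5712  0.8626] gap 1.63 g 39.6 F [-1.2 -4.3  4. ]
rotvec to go [0.0041 0.0029 0.003 ] shift cm to go [ 0.0788  0.1281 -0.0449] to home [ 0.0788  0.1281 -0.0449]
```

carry_out(
  motion=[
    [[0,0,0],[0,0,0],3],
    [[0,0,0],[0,0,0],3],
    [[0,0,0],[0,0,0],3],
    [[0,0,0],[0,0,0],3],
    [[-0.22,0.6,0.77],[0,0,0],3],
    [[-0.65,1.8,2.3],[0,0,0],3],
    [[-0.9,2.4,3],[0,0,0],3],
    [[-0.9,2.4,3],[0,0,0],4],
  ],
)

```text
time_s: 34.0
eef_pos: [0.5903, -0.2564, 0.171]
tool_rot: [0.279, 0.543, 0.767, -0.197]
contact_force: [0.5, -0.9, 0.4]
finger_gap: 0.467
grasp_force: 0.0
```

carry_out(
  motion=[
    [[-1.45,3.3,1],[0.1317,0.0465,0],5],
    [[-1.45,3.3,1],[0.1317,0.0465,0],5],
    [[-1.45,3.3,1],[0.1317,0.0465,0],5],
    [[-1.45,3.3,0],[0.1317,0.0465,0],5],
    [[-1.45,3.3,0],[0.1317,0.0465,0],5],
    [[-1.45,3.3,0],[0,0,0.176],5],
    [[-1.45,3.3,0],[0,0,0.176],5],
    [[-1.45,3.3,0],[0,0,0.176],5],
  ],
)

```text
time_s: 35.0
eef_pos: [0.4742, 0.0076, 0.2003]
tool_rot: [0.0, 0.342, 0.94, 0.0]
contact_force: [0.6, 0.2, 0.0]
finger_gap: 0.584
grasp_force: 0.0
```

carry_out(
  motion=[
    [[0,3.2,0],[0,0,0.176],5],
    [[0,3.2,0],[0,0,0.176],5],
    [[0,3.2,0],[0,0,0.176],5],
    [[0,3.0,0],[0,0,0.176],5],
    [[0,0,0],[0,0,0],5],
    [[0,0,0],[0,0,0],5],
    [[0,0,0],[0,0,0],5],
    [[0,0,0],[0,0,0],5],
  ],
)

```text
time_s: 36.0
eef_pos: [0.4748, 0.1319, 0.1999]
tool_rot: [0.0, 0.001, 1.0, -0.0]
contact_force: [-0.4, -0.3, 0.6]
finger_gap: 0.585
grasp_force: 0.0
```

```bash
cat > mf.py <<'E'
from st import *
from scipy.optimize import minimize
def box(x0,x1,y0,y1,z0,z1): return np.array([(x,y,z) for x in (x0,x1) for y in (y0,y1) for z in (z0,z1)])
SE=[box(-.1,.1,-.025,.025,0,.008),box(-.045,.045,-.007,.007,.008,.05)]
STG=[box(-.06,.06,-.075,.075,0,.016)]
def render(C,parts,p,S=4):
    m=np.zeros((420*S//2,560*S//2),np.uint8); c,s=np.cos(p[2]),np.sin(p[2])
    for P in parts:
        W=np.c_[p[0]+c*P[:,0]-s*P[:,1],p[1]+s*P[:,0]+c*P[:,1],P[:,2]]
        h=cv2.convexHull(proj(C,W).astype(np.float32)); cv2.fillConvexPoly(m,np.round(((h+.5)*S/2-.5)*16).astype(np.int32),1,shift=4)
    return m
def fit(obs,parts,p0):
    obs=[(C,cv2.resize(m.astype(np.uint8),(1120,840),interpolation=cv2.INTER_NEAREST)) for C,m in obs]
    f=lambda q:sum(1-(render(C,parts,q/np.array([100,100,20]))&m).sum()/(render(C,parts,q/np.array([100,100,20]))|m).sum() for C,m in obs)
    q0=np.array(p0)*[100,100,20]
    r=minimize(f,q0,method="Nelder-Mead",options=dict(initial_simplex=np.vstack([q0]+[q0+d for d in np.diag([1.5,1.5,1.5])]),xatol=.003,fatol=1e-5))
    p=r.x/[100,100,20]; return p,np.degrees(p[2]),r.fun
E
python3 - <<'E'
from mf import *
read_camera("wrist"); st()
C=cam("wrist"); im=read_camera("wrist"); st()
np.savez("w9.npz",K=C[0],r=C[1],o=C[2]); cv2.imwrite("w9.png",im[:,:,::-1])
for k in silhouettes("wrist","straightedge"):
    P=toplane(C,np.argwhere(k["pixels"])[:,::-1],.008)[:,:2].mean(0); print(round(k["score"],2),np.round(k["uv"]),P)
    if np.hypot(*(P-[.456,.135]))<.1: print("SE",fit([(C,k["pixels"])],SE,[*P,0.]))
E
```

```text
t 36.05 tcp [0.4748 0.132  0.1998] xaz 179.92 z [-0.0001 -0.0001 -1.    ] j [ 0.2712  0.2217 -0.2744  1.0748 -0.0001  0.2726] gap 5.0 g 0.0 F [ 0.4 -0.5 -0.2]
t 36.1 tcp [0.4749 0.1321 0.1998] xaz 179.93 z [-0.0001 -0.0001 -1.    ] j [ 0.2714  0.2217 -0.2744  1.0747 -0.0001  0.2725] gap 5.01 g 0.0 F [-0.7  0.1  0. ]
0.75 [285. 140.] [0.4436 0.133 ]
SE (array([ 0.4532,  0.1328, -0.0114]), np.float64(-0.6532826739842311), np.float64(0.022608978529603085))
0.74 [ 90. 101.] [ 0.4011 -0.045 ]
```

View w9.png

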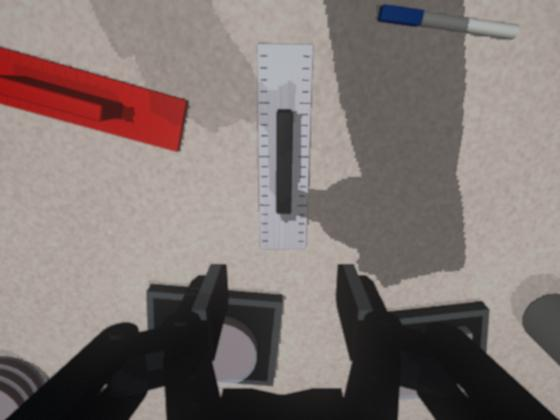

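carry_out(
  motion=[
    [[3,2.5,1.5],[0,0,0],5],
    [[4,3,1.5],[0,0,0],5],
    [[4,3,1],[0,0,0],5],
    [[4,3,1],[0,0,0],5],
    [[3.5,2.5,0],[0,0,0],5],
    [[0,0,0],[0,0,0],5],
    [[0,0,0],[0,0,0],5],
    [[0,0,0],[0,0,0],5],
  ],
)

```text
time_s: 37.15
eef_pos: [0.659, 0.2717, 0.2504]
tool_rot: [-0.0, 0.0, 1.0, -0.0]
contact_force: [-0.2, 0.0, -0.6]
finger_gap: 0.585
grasp_force: 0.0
```

```bash
python3 - <<'E'
from mf import *
read_camera("wrist"); st()
obs={}
C=cam("wrist"); im=read_camera("wrist"); st()
np.savez("w10.npz",K=C[0],r=C[1],o=C[2]); cv2.imwrite("w10.png",im[:,:,::-1])
for k in silhouettes("wrist","stage_left")[:2]:
    m=k["pixels"].astype(np.uint8); n0=m.sum(); cs,_=cv2.findContours(m,0,2); c=max(cs,key=cv2.contourArea)
    f=np.zeros_like(m); cv2.fillConvexPoly(f,cv2.convexHull(c),1); print(k["score"],k["uv"],n0,f.sum())
    print(fit([(C,f)],STG,[.69,.3,.13]))
p=fit([(C,f)],STG,[.69,.3,.13])[0]
E
```

```text
t 37.2 tcp [0.6591 0.2718 0.2507] xaz 179.96 z [ 0.0002 -0.     -1.    ] j [ 0.3912  0.6043  0.4665  1.4329 -0.0001  0.3918] gap 4.99 g 0.0 F [0.  0.2 0.2]
t 37.25 tcp [0.6592 0.2719 0.2508] xaz 179.97 z [ 0.0005  0.0002 -1.    ] j [ 0.3913  0.6043  0.4668  1.4328 -0.      0.3918] gap 4.98 g 0.0 F [0.5 0.  0.4]
0.86 [270.2, 187.4] 7833 13881
(array([0.6917, 0.295 , 0.1277]), np.float64(7.318824258828988), np.float64(0.02009643409736961))
0.59 [519.3, 34.3] 5102 5148
(array([0.69, 0.3 , 0.13]), np.float64(7.448451336700702), np.float64(1.0))
```

View w10.png

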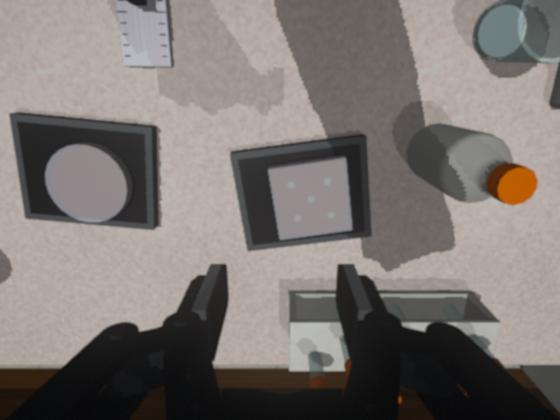

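carry_out(
  motion=[
    [[-4.1,-2.8,-1],[0,0,-0.011],5],
    [[-4.1,-2.8,-1],[0,0,0],5],
    [[-4.1,-2.8,-1],[0,0,0],5],
    [[-4.1,-2.8,-1],[0,0,0],5],
    [[-4.3,-2.8,-1],[0,0,0],5],
    [[0,0,0],[0,0,0],5],
    [[0,0,0],[0,0,0],5],
    [[0,0,0],[0,0,0],5],
  ],
)

```text
time_s: 38.3
eef_pos: [0.4546, 0.1333, 0.2007]
tool_rot: [0.001, 0.005, 1.0, 0.0]
contact_force: [0.5, -0.7, 0.2]
finger_gap: 0.581
grasp_force: 0.0
```

```bash
python3 - <<'E'
from mf import *
read_camera("wrist")
C=cam("wrist"); im=read_camera("wrist"); st()
for k in silhouettes("wrist","straightedge"):
    P=toplane(C,np.argwhere(k["pixels"])[:,::-1],.008)[:,:2].mean(0); print(round(k["score"],2),np.round(k["uv"]),P)
    if np.hypot(*(P-[.456,.135]))<.1: print("SE",fit([(C,k["pixels"])],SE,[*P,0.]))
# stage front edge from w10
d=np.load("w10.npz");Cw=(d["K"],d["r"],d["o"]); g=cv2.cvtColor(cv2.imread("w10.png"),cv2.COLOR_BGR2GRAY).astype(float)
pts=[]
for u in range(245,352,4):
    v0=int(152-(u-232)*17/133); col=cv2.GaussianBlur(g,(3,3),0)[v0-9:v0+9,u]; gr=-np.diff(col); i=int(gr.argmax()); pts.append((u,v0-9+i+.5,gr[i]))
pts=np.array(pts); P=toplane(Cw,pts[:,:2],.016)[:,:2]
l=cv2.fitLine((P*1000).astype(np.float32),cv2.DIST_HUBER,0,.01,.01).ravel(); print("edge az",np.degrees(np.arctan2(l[1],l[0])),"pt",l[2:]/1000)
e=np.array([.9919,.1274]); print("edge-to-stage-centre dist",(np.array([.6917,.295])-l[2:]/1000)@e)
E
```

```text
t 38.4 tcp [0.4543 0.1333 0.2003] xaz 179.39 z [ 0.0017  0.0005 -1.    ] j [ 0.2854  0.1875 -0.318   1.0635  0.      0.2959] gap 5.02 g 0.0 F [-0.2  0.1 -0.2]
0.78 [ 92. 123.] [ 0.4002 -0.0468]
0.42 [ 14. 387.] [ 0.7267 -0.2061]
0.18 [465. 324.] [0.6346 0.3348]
edge az -82.51173 pt [0.6281 0.2997]
edge-to-stage-centre dist 0.062449198981504424
```

```bash
python3 - <<'E'
from mf import *
for i in range(3):
    C=cam("wrist"); im=read_camera("wrist")
    for k in silhouettes("wrist","straightedge"):
        P=toplane(C,np.argwhere(k["pixels"])[:,::-1],.008)[:,:2].mean(0); print(round(k["score"],2),np.round(k["uv"]),P)
        if np.hypot(*(P-[.456,.135]))<.1: print("SE",fit([(C,k["pixels"])],SE,[*P,0.])); raise SystemExit
E
```

```text
0.84 [284. 161.] [0.4437 0.1329]
SE (array([ 0.4533,  0.1328, -0.0113]), np.float64(-0.6478552978056458), np.float64(0.015438873406170672))
```

carry_out(
  motion=[
    [[0,0,-5],[0,0,0],5],
    [[0,0,-5],[0,0,0],5],
    [[0,0,-4],[0,0,0],5],
    [[0,0,-2.5],[0,0,0],5],
    [[0,0,-1.2],[0,0,0],5],
    [[0,0,0],[0,0,0],5],
    [[0,0,0],[0,0,0],0.5],
    [[0,0,0],[0,0,0],0.5],
  ],
  grip_force=60,
)

```text
time_s: 39.55
eef_pos: [0.4539, 0.1331, 0.0239]
tool_rot: [0.001, 0.005, 1.0, 0.001]
contact_force: [-1.6, 8.2, 2.2]
finger_gap: 0.166
grasp_force: 1.5
```

carry_out(
  motion=[
    [[0,0,0],[0,0,0],0.5],
    [[0,0,0],[0,0,0],0.5],
    [[0,0,0],[0,0,0],0.5],
    [[0,0,0],[0,0,0],0.5],
    [[0,0,1],[0,0,0],0.5],
    [[0,0,2],[0,0,0],0.5],
    [[0,0,2],[0,0,0],0.5],
    [[0,0,2],[0,0,0],0.5],
  ],
)

```text
time_s: 40.55
eef_pos: [0.452, 0.1323, 0.0934]
tool_rot: [-0.001, 0.006, 1.0, -0.0]
contact_force: [0.3, -0.5, -3.0]
finger_gap: 0.151
grasp_force: 58.8
```

```bash
python3 -c "
from st import *
read_camera('wrist');read_camera('wrist');st()"
```

```text
t 40.65 tcp [0.4541 0.133  0.0947] xaz 179.37 z [ 0.0033  0.0009 -1.    ] j [ 0.2849  0.2759 -0.5031  0.7884 -0.0001  0.2959] gap 1.28 g 59.0 F [ 0.9 -0.4 -3.2]
```

carry_out(
  motion=[
    [[1.44,1.5,0],[0,0,0.1711],0.5],
    [[1.44,1.5,0],[0,0,0.1711],0.5],
    [[1.44,1.5,0],[0,0,0.1711],0.5],
    [[1.44,1.5,0],[0,0,0.1711],0.5],
    [[1.44,1.5,0],[0,0,0.1711],0.5],
    [[1.44,1.5,0],[0,0,0.1711],0.5],
    [[1.44,1.5,0],[0,0,0.1711],0.5],
    [[1.44,1.5,0],[0,0,0.1711],0.5],
  ],
)

```text
time_s: 41.65
eef_pos: [0.5675, 0.2526, 0.0913]
tool_rot: [-0.001, -0.63, 0.777, 0.0]
contact_force: [-0.1, -0.5, -3.1]
finger_gap: 0.153
grasp_force: 58.9
```

carry_out(
  motion=[
    [[1.44,1.5,0],[0,0,0.1711],0.5],
    [[1.44,1.5,0],[0,0,0.1711],0.5],
    [[0,0,-2],[0,0,0],0.5],
    [[0,0,-2],[0,0,0],0.5],
    [[0,0,-2],[0,0,0],0.5],
    [[0,0,-0.6],[0,0,0],0.5],
    [[0,0,0],[0,0,0],0.5],
    [[0,0,0],[0,0,0],0.5],
  ],
)

```text
time_s: 42.65
eef_pos: [0.5975, 0.2829, 0.0274]
tool_rot: [-0.001, 0.751, -0.66, 0.0]
contact_force: [0.1, 0.2, -2.6]
finger_gap: 0.156
grasp_force: 59.0
```

```bash
python3 - <<'E'
from mf import *
read_camera('wrist');read_camera('wrist');s,M=st()
ex=np.array([.9917,.1288]); print("dist to stage centre along x,y:",(s["eef_pos"][:2]-[.6917,.295])@ex,(s["eef_pos"][:2]-[.6917,.295])@[-ex[1],ex[0]])
E
```

```text
t 42.75 tcp [0.5975 0.2829 0.0275] xaz -82.6 z [ 0.0014  0.0006 -1.    ] j [ 0.4422  0.6233 -0.1     0.846  -0.     -1.2577] gap 1.29 g 59.0 F [ 0.1 -0.3 -2.6]
dist to stage centre along x,y: -0.09498173997853282 0.00015207418826941423
```

carry_out(
  motion=[
    [[0,0,-0.2],[0,0,0],0.5],
    [[0,0,-0.2],[0,0,0],0.5],
    [[0,0,0],[0,0,0],0.5],
    [[0.2,0.03,0],[0,0,0],0.5],
    [[0.2,0.03,0],[0,0,0],0.5],
    [[0.2,0.03,0],[0,0,0],0.5],
    [[0,0,0],[0,0,0],0.5],
    [[0,0,0],[0,0,0],0.5],
  ],
)

```text
time_s: 43.75
eef_pos: [0.6017, 0.2837, 0.024]
tool_rot: [0.0, 0.751, -0.66, -0.001]
contact_force: [-5.5, -1.0, 7.0]
finger_gap: 0.154
grasp_force: 60.6
```

```bash
cat > p.py <<'E'
from mf import *
read_camera('wrist');s,M=st()
ex=np.array([.9917,.1288]); print("dist to stage centre along x,y:",(s["eef_pos"][:2]-[.6917,.295])@ex,(s["eef_pos"][:2]-[.6917,.295])@[-ex[1],ex[0]],"F along",np.array(s["contact_force"])[:2]@ex)
E
python3 p.py
```

```text
t 43.8 tcp [0.6017 0.2836 0.024 ] xaz -82.58 z [-0.0016  0.0005 -1.    ] j [ 0.44    0.6345 -0.088   0.8495  0.0012 -1.2604] gap 1.32 g 60.6 F [-5.4 -0.9  8. ]
dist to stage centre along x,y: -0.09073560880964733 0.0003343476771259357 F along -5.48776560158195
```

carry_out(
  motion=[
    [[0,0,0.1],[0,0,0],0.5],
    [[0.15,0.02,0],[0,0,0],0.5],
    [[0.15,0.02,0],[0,0,0],0.5],
    [[0.15,0.02,0],[0,0,0],0.5],
    [[0.1,0.01,0],[0,0,0],0.5],
    [[0,0,0],[0,0,0],0.5],
    [[0,0,0],[0,0,0],0.5],
    [[0,0,0],[0,0,0],0.5],
  ],
)

```text
time_s: 44.8
eef_pos: [0.6077, 0.2843, 0.024]
tool_rot: [0.0, 0.751, -0.66, -0.0]
contact_force: [-5.7, -0.3, 7.4]
finger_gap: 0.151
grasp_force: 60.4
```

```bash
python3 p.py
```

```text
t 44.85 tcp [0.6077 0.2843 0.024 ] xaz -82.59 z [-0.0012  0.0002 -1.    ] j [ 0.4372  0.643  -0.0708  0.858   0.0007 -1.263 ] gap 1.3 g 60.4 F [-5.3 -0.3  5.9]
dist to stage centre along x,y: -0.08464583234452298 0.00017681215823243794 F along -5.292775331679885
```

carry_out(
  motion=[
    [[0.1,0.01,0.03],[0,0,0],0.5],
    [[0.1,0.01,0],[0,0,0],0.5],
    [[0.1,0.02,0],[0,0,0],0.5],
    [[0,0,0],[0,0,0],0.5],
    [[0,0,0],[0,0,0],0.5],
    [[0,0,0],[0,0,0],0.5],
    [[0,0,0],[0,0,0],0.5],
    [[0,0,0],[0,0,0],0.5],
  ],
)

```text
time_s: 45.85
eef_pos: [0.6079, 0.2842, 0.0242]
tool_rot: [0.002, 0.752, -0.66, -0.002]
contact_force: [-11.7, -1.1, 9.5]
finger_gap: 0.153
grasp_force: 61.0
```

```bash
python3 p.py
```

```text
t 45.9 tcp [0.6079 0.2843 0.0242] xaz -82.56 z [-0.0062 -0.0005 -1.    ] j [ 0.4364  0.6463 -0.0636  0.8667  0.0021 -1.2644] gap 1.31 g 61.0 F [-10.1  -0.9  10.6]
dist to stage centre along x,y: -0.08446363731623474 0.00014146729601932049 F along -10.127358502860877
```

carry_out(
  motion=[
    [[-0.1,-0.01,0],[0,0,0],0.5],
    [[-0.1,-0.01,0],[0,0,0],0.5],
    [[0,0,0.1],[0,0,0],0.5],
    [[0,0,0],[0,0,0],1.6],
    [[0,0,0],[0,0,0],3],
    [[0,0,0],[0,0,0],4],
    [[0,0,0],[0,0,0],4],
    [[0,0,0],[0,0,0],4],
  ],
)

```text
time_s: 46.9
eef_pos: [0.6098, 0.2845, 0.0253]
tool_rot: [-0.0, 0.751, -0.66, 0.0]
contact_force: [-0.3, -1.0, 0.2]
finger_gap: 0.47
grasp_force: 0.0
```

carry_out(
  motion=[
    [[0,0,1],[0,0,0],4],
    [[0,0,2],[0,0,0],4],
    [[0,0,4],[0,0,0],4],
    [[0,0,5],[0,0,0],4],
    [[0,0,5],[0,0,0],4],
    [[0,0,5],[0,0,0],4],
    [[0,0,0],[0,0,0],4],
    [[0,0,0],[0,0,0],4],
  ],
)

```text
time_s: 47.9
eef_pos: [0.6093, 0.2844, 0.2454]
tool_rot: [-0.0, 0.751, -0.66, 0.0]
contact_force: [-0.2, -0.6, 0.1]
finger_gap: 0.467
grasp_force: 0.0
```

```bash
python3 - <<'E'
from mf import *
read_camera("wrist"); read_camera("wrist"); C=cam("wrist"); im=read_camera("wrist"); st()
np.savez("w11.npz",K=C[0],r=C[1],o=C[2]); cv2.imwrite("w11.png",im[:,:,::-1])
for k in silhouettes("wrist","straightedge"):
    P=toplane(C,np.argwhere(k["pixels"])[:,::-1],.008)[:,:2].mean(0); print(round(k["score"],2),np.round(k["uv"]),P)
    if np.hypot(*(P-[.607,.284]))<.06: print("SE",fit([(C,k["pixels"])],SE,[*P,1.7]))
E
```

```text
t 48.05 tcp [0.6084 0.284  0.2433] xaz -82.6 z [-0.003  -0.0014 -1.    ] j [ 0.4367  0.5226  0.3026  1.3542 -0.     -1.2633] gap 4.04 g 0.0 F [-0.4 -0.   0.6]
0.94 [471. 342.] [0.326  0.4857]
0.76 [285. 156.] [0.6087 0.2745]
SE (array([0.6075, 0.2831, 1.7024]), np.float64(97.54082072949579), np.float64(0.03386699507389157))
```

View w11.png

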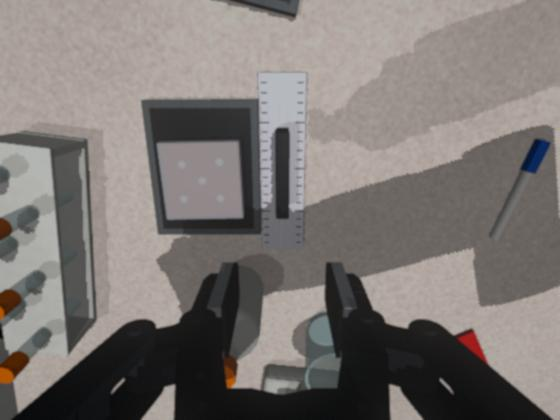

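carry_out(
  motion=[
    [[-0.5,-5,1],[0,0,0],4],
    [[-0.5,-5,1],[0,0,0],4],
    [[-0.5,-5,1],[0,0,0],4],
    [[-0.5,-5,1],[0,0,0],4],
    [[-0.5,-5,1],[0,0,0],4],
    [[-0.5,-5,0.5],[0,0,0],4],
    [[-0.5,-5,0],[0,0,0],4],
    [[-0.5,-5,0],[0,0,0],4],
  ],
)

```text
time_s: 49.1
eef_pos: [0.5686, -0.1171, 0.2992]
tool_rot: [0.0, 0.751, -0.66, -0.001]
contact_force: [0.6, 0.3, 0.2]
finger_gap: 0.466
grasp_force: 0.0
```

carry_out(
  motion=[
    [[-0.5,-5,0],[0,0,0],4],
    [[-0.5,-5,0],[0,0,0],4],
    [[-0.5,-5,0],[0,0,0],4],
    [[-0.5,-4,0],[0,0,0],4],
    [[0,0,0],[0,0,0],4],
    [[0,0,0],[0,0,0],4],
    [[0,0,0],[0,0,0],4],
    [[0,0,0],[0,0,0],4],
  ],
)

```text
time_s: 50.1
eef_pos: [0.5496, -0.3044, 0.3002]
tool_rot: [-0.0, 0.752, -0.659, -0.0]
contact_force: [-0.3, 0.3, 0.3]
finger_gap: 0.467
grasp_force: 0.0
```

```bash
python3 - <<'E'
from mf import *
import ins
read_camera("wrist"); C=cam("wrist"); im=read_camera("wrist").copy(); st()
for y in (-.092,0,.092):
    f=ins.H-.022*ins.ex+y*ins.ey+.023*ins.ez
    e=proj(C,[f-.13*ins.X,f-.098*ins.X,f-.066*ins.X]); print(y,e.round(1).tolist())
    for p in e: cv2.circle(im,tuple(np.round(p).astype(int)),2,(0,255,0),-1)
for k in silhouettes("wrist","tube1"): 
    p=np.argwhere(k["pixels"])[:,::-1]; print(round(k["score"],2),np.round(k["uv"]),p.min(0),p.max(0))
cv2.imwrite("pics/w12.png",im[:,:,::-1])
o=[]
for n in ["scene","side"]:
    read_camera(n);Cn=cam(n)
    for k in silhouettes(n,"tube1"): print(n,"tube",round(k["score"],2),np.round(k["uv"]))
    for k in silhouettes(n,"straightedge"):
        P=toplane(Cn,np.argwhere(k["pixels"])[:,::-1],.008)[:,:2].mean(0)
        if np.hypot(*(P-[.607,.284]))<.08: print(n,"SE",fit([(Cn,k["pixels"])],SE,[*P,1.7]))
E
```

```text
t 50.2 tcp [ 0.5496 -0.3047  0.3003] xaz -82.53 z [ 0.0001 -0.     -1.    ] j [-0.5063  0.4326  0.2985  1.4365  0.     -2.2075] gap 3.98 g 0.0 F [ 1.  -0.4  0.3]
-0.092 [[401.3, 72.0], [396.9, 99.0], [393.1, 122.0]]
0 [[301.8, 94.1], [305.3, 118.9], [308.3, 140.1]]
0.092 [[206.1, 115.3], [216.9, 138.0], [226.2, 157.5]]
0.92 [302. 114.] [289  81] [316 151]
0.83 [394.  91.] [384  59] [410 132]
0.76 [218. 132.] [200 103] [237 166]
scene tube 0.46 [180. 142.]
side tube 0.42 [359. 142.]
side SE (array([0.6057, 0.2809, 1.7295]), np.float64(99.0925699197895), np.float64(0.10657764589515328))
```

View pics/w12.png

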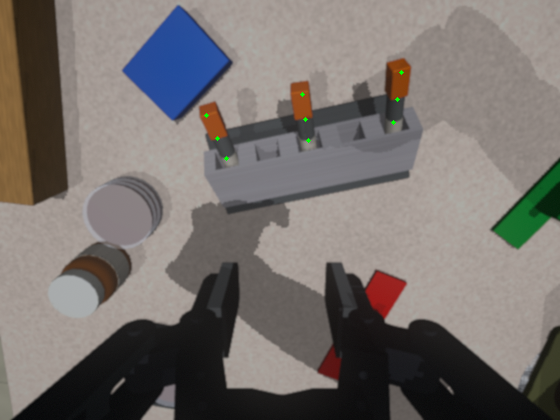

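```bash
python3 - <<'E'
from mf import *
for i in range(4):
  for n in ["scene","side"]:
    read_camera(n);Cn=cam(n)
    for k in silhouettes(n,"straightedge"):
        P=toplane(Cn,np.argwhere(k["pixels"])[:,::-1],.008)[:,:2].mean(0)
        if .45<P[0]<.75 and .1<P[1]<.45:
            m=cv2.resize(k["pixels"].astype(np.uint8),(1120,840),interpolation=0); r=render(Cn,SE,[.6075,.2831,1.7024])
            print(n,round(k["score"],2),P,"IoU at placed",(m&r).sum()/(m|r).sum(),fit([(Cn,k["pixels"])],SE,[*P,1.7]))
E
```

```text
scene 0.77 [0.6063 0.2849] IoU at placed 0.7598147775317092 (array([0.6078, 0.2795, 1.6731]), np.float64(95.85923187917057), np.float64(0.22776750872869167))
side 0.91 [0.6051 0.2856] IoU at placed 0.8874013865646665 (array([0.6054, 0.2803, 1.7019]), np.float64(97.51071793879314), np.float64(0.07677213637478542))
scene 0.92 [0.6055 0.2832] IoU at placed 0.759718026183283 (array([0.6077, 0.2787, 1.6863]), np.float64(96.616864903068), np.float64(0.2246033381413559))
scene 0.43 [0.6147 0.4247] IoU at placed 0.022008405220084053 (array([0.5873, 0.4063, 0.6131]), np.float64(35.12788834245287), np.float64(0.3631205673758865))
side 0.67 [0.606  0.2836] IoU at placed 0.9079667063020214 (array([0.6053, 0.2814, 1.7125]), np.float64(98.12177175045666), np.float64(0.0687484870491406))
scene 0.96 [0.6057 0.2868] IoU at placed 0.7247281514297221 (array([0.6064, 0.2833, 1.6801]), np.float64(96.26476102627979), np.float64(0.2580911152339723))
side 0.67 [0.6058 0.285 ] IoU at placed 0.9113076739182405 (array([0.6054, 0.2804, 1.7019]), np.float64(97.51341580686176), np.float64(0.05415339377603523))
scene 0.97 [0.6052 0.2875] IoU at placed 0.7614254076907591 (array([0.6056, 0.2765, 1.6916]), np.float64(96.91905437308597), np.float64(0.22235973597359737))
side 0.95 [0.605  0.2846] IoU at placed 0.8963187325256291 (array([0.605 , 0.2812, 1.7122]), np.float64(98.10118855795778), np.float64(0.04699112922560533))
```

```bash
python3 -c "
from cell import workorder
print(workorder.job_done())"
```

```text
the job is handed in; nothing more can be done
None
```

I handed the job in after about 51 s of robot time. The three tubes I found are home in holder pockets y = -92, 0 and +92 mm, and the straightedge lies flat and flush along the front edge of the left stage, under the square dish. The last camera checks agreed with this, but the hand-in returned no verdict.

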